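# Sort the hoop table

### The job

Please sort the loose things on the hoop table: the red bead goes in the tray with the red floor and the blue bead in the tray with the blue floor, both standing on end as they stand now, and the steel thimble stands open end down on the flat middle of the white saucer. Lay the birch hoop flat in the middle of the mint mat, and only after that stand the wooden bobbin upright on the mat inside the hoop. Do not push the amber jar about or tip it, and let go of everything at the end.

Things in the scene. Friction and masses are not known exactly. Their poses are not given: they have to be found in the camera images.
- saucer: White ceramic saucer, fixed to the table, round, 124 mm across the rim, 14 mm high; its flat inner floor is 4 mm above the table and about 68 mm across, the side slopes up from there. Origin at the centre of its underside, on the table; z up.
- red_tray: Open grey plastic sorting tray with a red floor, fixed to the table, 100 x 100 mm outside, 16 mm high, walls 4 mm thick (92 mm inside), inner floor 4 mm above the table. Origin at the centre of its underside; x and y along its sides, z up.
- blue_tray: Open grey plastic sorting tray with a blue floor, otherwise the same as the red-floored one: fixed, 100 x 100 x 16 mm, walls 4 mm, inner floor 4 mm above the table. Origin at the centre of its underside; x and y along its sides, z up.
- bead_mat: Round mint-green silicone mat, fixed to the table, 140 mm in diameter, 4 mm thick, with a thin darker line near its edge. Origin at the centre of its underside, on the table; z up.
- hoop_center (a point): Loose birch hoop lying flat on the table: a ring 104 mm outside diameter, 86 mm inside diameter (wall 9 mm thick, to be pinched with one finger inside and one outside), 12 mm high, about 40 g. A brass screw lug 16 mm wide sticks out to 64 mm from the centre on the hoop's own +x side, its 6 mm screw 26 mm long. Point at the ring's centre, half-way up (6 mm above its underside); z up.
- bobbin_center (a point): Loose dark wooden bobbin standing upright, 62 mm tall, about 35 g: a round foot 40 mm in diameter and 10 mm high, tapering above that (between 10 and 14 mm up) to a straight round stem 26 mm in diameter that runs to the top. Point on its axis half-way up (31 mm above its underside); z up.
- red_bead_center (a point): Loose red drum bead standing on end, 26 mm in diameter, 30 mm tall, with a dark hole mark in its top, about 20 g. Point at its centre, 15 mm above its underside; z up along its axis.
- blue_bead_center (a point): Loose blue drum bead standing on end, 26 mm in diameter, 30 mm tall, with a dark hole mark in its top, about 20 g. Point at its centre, 15 mm above its underside; z up along its axis.
- thimble_center (a point): Loose steel thimble standing open end down, 20 mm in diameter at the foot, about 18 mm higher up, 24 mm tall, rounded top, about 12 g. Point on its axis half-way up (12 mm above its underside); z up.
- jar_center (a point): Small amber glass jar with a steel cap, loose, 47 mm in diameter, 56 mm tall, 150 g, to be left where it is. Point at its centre, 28 mm above its underside; z up.
Things that resemble listed ones, but are neither listed nor needed, are in the scene too. Leave any yellow look-alike of the part that bears blue_bead_center alone. Leave any turquoise look-alike of the part that bears hoop_center alone.

How it is judged:
By the outcome, as a careful person would: the job done as asked, in the order asked, and still so for the second after the job is handed in, with the robot touching nothing.
It also fails if it takes over 112 s, if anything falls off the work surface, if the arm or the gripper's body presses on something with over 40 N, if the wrist force passes 120 N, or if a joint passes its speed limit or range.

### The arm

A 6-joint arm with a two-finger parallel gripper is mounted at the origin on the work surface. World frame = base frame: x ahead of the robot, y to its left, z up, the work surface at z = 0. Lengths are in m, angles in rad, forces in N, time in s.
With the tool pointing down it reaches from about 0.375 to 0.9 m from the base axis. Payload 3.1 kg.
Tool frame: the origin (TCP) lies midway between the tips of the shut fingers; the grasp point (between the pads) lies robot.tcp_to_grasp behind it (robot.tcp_to_grasp is the distance from the TCP to the grasp point, in m); z points along the fingers, y is the direction in which the jaws open and shut (so a half turn about z gives the same grasp; the last joint's range is limited). The gripper opens to 87 mm and grips with 3 to 60 N. Pads are 19 mm wide; open, the fingers measure 117 mm over their backs; the gripper's body (75 mm by 190 mm) begins 51 mm behind the grasp point.
Start: joints at [-1.389, 0.527, 1.433, -0, 1.181, -0.178], TCP at [0.221, -0.585, 0.223] pointing down, gripper open.
Joint ranges: [-3.08, 3.08], [-0.75, 2.2], [0.22, 2.44], [-1.43, 4.57], [0, 2.65], [-2.85, 2.85]. Speed limits (rad/s): [2.79, 2.79, 3.14, 3.14, 3.14, 3.14].

### API

Orientations are given as a unit quaternion [x, y, z, w].
In Python, from rig import robot, cams, nets gives the robot as it stands. The module is installed in compiled form; this text tells all that it offers.
- The arm moves only by the tool play_rows, never from a script. Its argument "commands" is a list of rows, each an object of numbers: "x", "y", "z": the shift along the tool's x, y, z in mm; "spin": the turn about the tool's z in rad. In form: [{"x": .., "y": .., "z": .., "spin": ..}, ...]. A call has 1 to 8 rows; each row shifts and turns the pose as measured when the row begins, along the tool's axes as they then stand; what a row does not reach is not made up. A row lasts 1/10 s, in which the tool goes at most 50 mm and 8.59 degrees, less where a joint would pass 70% of its speed; a pose out of reach is approached as far as the arm can. A call is refused whole if a number of a shift passes 50 or a number of a turn 0.15, either way. A call with a gripper value outside its range is refused whole. "grip" is the opening, from 0 (shut) to 1 (fully open), set as the call begins (left out, the last holds). The fingers move at their own pace and stop on an object; "newtons" is the grip in N (left out, the last holds). Time passes only in rows, so rows that do not move let the fingers close. It gives the time, the measured TCP pose, the force and the opening at its end, in the units of the state.
- robot.get_obs(): the state, without advancing time (a new reading comes with each control period).
- cams.camera(name): name is "scene" or "top" or "wrist"; returns a dict with "img" (384x512x3 uint8, red, green, blue), "fx", "fy", "cx", "cy" (pixels), "world_to_cam" (4x4, takes a point from world to camera coordinates); the wrist camera has in their place "mount" (4x4, takes a point from camera to tool coordinates, whose origin is the TCP and whose axes are the flange's). Camera axes: x right, y up, looking along -z (the intrinsics and any distortion apply to the point x, -y, -z); pixel columns grow to the right and rows downward; lengths in m; the calibration is good to about 2 mm. A picture is of the moment at which its call begins: read the wrist's pose just before it. There is no depth.
- robot.hand_in(): hands the job in, once; it reports no verdict.
Trained networks look in a picture, given as the dict that the camera call returned (one of the last four; its "shot" number tells which), for a name from the list of things; names that differ only in an ending like _2 or _b are one class to them, and where a whole thing is asked for, a point or a joint stands for the part that bears it (a point fixed in the world has none). Each returns a list of dicts, best first, with "conf" (0 to 1); they miss things now and then, are a little off and sometimes report something else, mostly with a low value. They report only what shows in the picture. A call takes as long as a camera call. They do not tell look-alikes from the thing itself.
- nets.outline_of(picture, name): "region" (384x512 bool, what is visible of it) and "pixel" ([column, row] in pixels, amid what is visible of it).
The state is a dict: "time": time; "q": joint angles; "joint_velocities": joint speeds; "joint_torque": joint torques, N m; "position": TCP position; "tool_rot": TCP orientation; "ft_force": force on the tool from outside, world axes, zero at the start; "moment": the same for the moment, N m; "grip_width": finger opening in m.
Only numpy, scipy, OpenCV 4.12 (cv2) and the standard library are available. Lean on these libraries where they do the work, as an engineer would, in place of code of your own. Each camera call takes 0.05 s, during which the arm holds its last target.

## Working session

There is one attempt and no reset: what is moved stays moved. The work goes in short steps, Python scripts to look and compute and a tool call to move; the robot and the scene stay as the last step left them, time stands still between calls to the robot, and variables do not carry over. Pictures are saved under pics/ and viewed, and the job is handed in when it is done.

Besides the shell and the picture viewer there is one more tool, called after "Emit:" as name([rows], argument=value, ...), one row to a line, values as JSON. play_rows: Moves the arm, as the interface text tells. Its arguments: {"type":"object","properties":{"commands":{"type":"array"},"grip":{"type":"number"},"newtons":{"type":"number"}},"required":["commands"]}

```bash
mkdir -p pics; ls; cat > h.py <<'E'
import numpy as np, cv2
from rig import robot, cams, nets
def save(img,n): cv2.imwrite(f'pics/{n}.png',cv2.cvtColor(img,cv2.COLOR_RGB2BGR))
E
python3 - <<'E'
from h import *
o=robot.get_obs()
for k in o: print(k,o[k])
print(robot.tcp_to_grasp)
for n in ['scene','top','wrist']:
    p=cams.camera(n); save(p['img'],n+'0'); print(n,{k:(v if k!='img' else 0) for k,v in p.items()})
E
```

```text
pics
time 0.0
q [-1.38848672e+00  5.28458118e-01  1.43393843e+00 -4.18578484e-05
  1.18136606e+00 -1.78507369e-01]
joint_velocities [-7.56700493e-04 -8.93724737e-05  7.25331096e-04 -5.00487146e-04
 -4.97867958e-05 -3.56273452e-04]
joint_torque [ 1.69291252e-04 -4.40045285e+01 -1.76594263e+01  6.32893690e-02
  5.82353398e-02 -1.58233565e-04]
position [ 0.22052372 -0.58400508  0.22156508]
tool_rot [ 9.83768470e-01  1.79439181e-01 -2.14158906e-05 -1.08494108e-03]
ft_force [0.18461533 0.82327739 0.38731736]
moment [0.00377049 0.00019275 0.00924714]
grip_width 0.08723834508897693
0.0187
scene {'img': 0, 'fx': 474.5000919923444, 'fy': 474.5000919923444, 'cx': 259.9882210858614, 'cy': 188.07896710909162, 'world_to_cam': array([[-0.54911193,  0.83573036,  0.00555519,  0.2415491 ],
       [-0.63373796, -0.42070885,  0.64913809,  0.24568066],
       [ 0.54484152,  0.35292893,  0.7606503 , -1.5118036 ],
       [ 0.        ,  0.        ,  0.        ,  1.        ]]), 'shot': 1}
top {'img': 0, 'fx': 399.9718919679959, 'fy': 399.9718919679959, 'cx': 256.0567892475387, 'cy': 193.75758269215606, 'world_to_cam': array([[ 0.0160829 , -0.99968215,  0.01941509, -0.0078706 ],
       [ 0.99269742,  0.01828626,  0.11923694, -0.4356612 ],
       [-0.11955407,  0.01735564,  0.99267598, -0.97706838],
       [ 0.        ,  0.        ,  0.        ,  1.        ]]), 'shot': 2}
wrist {'img': 0, 'fx': 323.23371451703866, 'fy': 323.23371451703866, 'cx': 257.60473298501864, 'cy': 196.3388690719041, 'mount': array([[-9.28568419e-04,  9.68117724e-01,  2.50493932e-01,
         6.79671390e-02],
       [ 9.99999498e-01,  8.04605544e-04,  5.97280195e-04,
        -7.24472203e-04],
       [ 3.76688736e-04,  2.50494361e-01, -9.68117985e-01,
        -1.62650612e-01],
       [ 0.00000000e+00,  0.00000000e+00,  0.00000000e+00,
         1.00000000e+00]]), 'shot': 3}
```

View pics/top0.png

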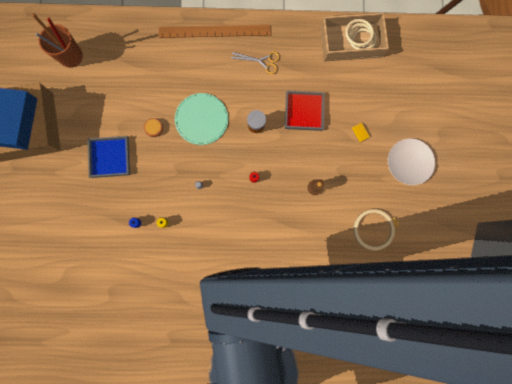

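View pics/scene0.png

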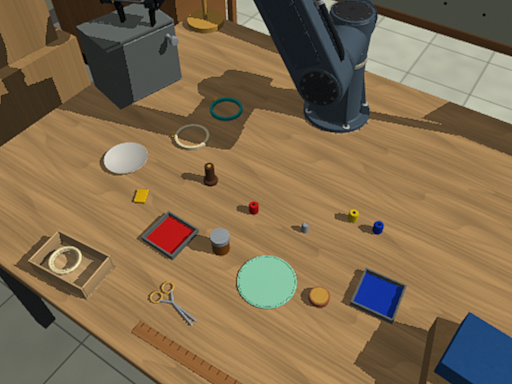

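View pics/wrist0.png

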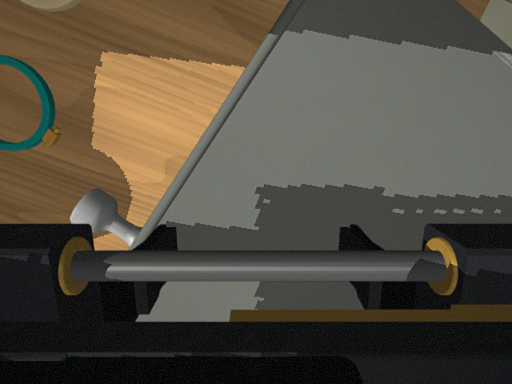

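```bash
cat >> h.py <<'E'
from scipy.optimize import least_squares
from scipy.spatial.transform import Rotation as R
def proj(p,P,T=None):
    """P Nx3 world"""
    T=p['world_to_cam'] if T is None else T
    c=np.c_[P,np.ones(len(P))]@T.T
    return np.c_[p['fx']*c[:,0]/-c[:,2]+p['cx'], p['fy']*-c[:,1]/-c[:,2]+p['cy']]
def wristT(p,o):
    W=np.eye(4);W[:3,:3]=R.from_quat(o['tool_rot']).as_matrix();W[:3,3]=o['position']
    return np.linalg.inv(W@p['mount'])
def ray(p,uv,z,T=None):
    T=p['world_to_cam'] if T is None else T
    d=np.array([(uv[0]-p['cx'])/p['fx'],-(uv[1]-p['cy'])/p['fy'],-1])
    C=np.linalg.inv(T); d=C[:3,:3]@d; o=C[:3,3]
    return (o+d*(z-o[2])/d[2])[:2]
t=np.linspace(0,2*np.pi,60)
def rev(prof): # [(r,z)...]
    return np.vstack([np.c_[r*np.cos(t),r*np.sin(t),0*t+z] for r,z in prof])
def box(s,h): return np.array([[a*s,b*s,c] for a in(-1,1) for b in(-1,1) for c in(0,h)])
M={'saucer':rev([(.062,.014),(.034,0)]),'red_tray':box(.05,.016),'blue_tray':box(.05,.016),'bead_mat':rev([(.07,0),(.07,.004)]),
'hoop_center':rev([(.052,0),(.052,.012)]),'bobbin_center':None,
'red_bead_center':rev([(.013,0),(.013,.03)]),'blue_bead_center':rev([(.013,0),(.013,.03)]),
'thimble_center':rev([(.01,0),(.009,.02),(.006,.024)]),'jar_center':rev([(.0235,0),(.0235,.056)])}
def hull_c(uv):
    h=cv2.convexHull(uv.astype(np.float32)*16); m=cv2.moments(h); return np.array([m['m10']/m['m00'],m['m01']/m['m00']])/16
bob=[rev([(.02,0),(.02,.01)]),rev([(.013,.01),(.013,.062)])]
def mask_c(p,name,xy,T=None):
    off=np.r_[xy,0]
    if name=='bobbin_center':
        S=4;im=np.zeros((384*S,512*S),np.uint8)
        for b in bob: cv2.fillConvexPoly(im,cv2.convexHull(((proj(p,b+off,T)+.5)*S).round().astype(np.int32)),1)
        m=cv2.moments(im,True); return np.array([m['m10']/m['m00'],m['m01']/m['m00']])/S-.5
    return hull_c(proj(p,M[name]+off,T))
def locate(p,name,region,T=None):
    r=region.astype(np.uint8)
    if name=='hoop_center':
        cs,_=cv2.findContours(r,cv2.RETR_EXTERNAL,cv2.CHAIN_APPROX_NONE); h=np.vstack(cs); r=np.zeros_like(r);cv2.fillConvexPoly(r,cv2.convexHull(h),1)
    m=cv2.moments(r,True); c=np.array([m['m10']/m['m00'],m['m01']/m['m00']])
    x=ray(p,c,.01,T)
    for _ in range(8):
        x=x+ray(p,c,.01,T)-ray(p,mask_c(p,name,x,T),.01,T)
    return x
E
python3 - <<'E'
from h import *
for n in ['top','scene']:
    p=cams.camera(n)
    for k in M:
        for d in nets.outline_of(p,k)[:3]:
            r=d['region']
            if r.sum()<5: continue
            print(n,k,round(d['conf'],2),np.round(d['pixel']),r.sum(),np.round(locate(p,k,r),4))
p=cams.camera('top');save(cv2.resize(p['img'][90:260,90:450],None,fx=2.2,fy=2.2,interpolation=cv2.INTER_CUBIC),'crop1')
E
```

```text
top saucer 0.95 [411. 162.] 1739 [ 0.5301 -0.4008]
top saucer 0.7 [317. 186.] 210 [ 0.4595 -0.1536]
top red_tray 0.78 [303. 110.] 1458 [ 0.6624 -0.124 ]
top blue_tray 0.59 [113. 157.] 1630 [0.5272 0.3784]
top bead_mat 0.58 [200. 120.] 2170 [0.6353 0.1454]
top hoop_center 0.97 [383. 217.] 416 [ 0.3545 -0.3043]
top bobbin_center 0.5 [317. 184.] 226 [ 0.4591 -0.1525]
top red_bead_center 0.45 [253. 178.] 93 [0.48   0.0047]
top blue_bead_center 0.65 [136. 221.] 113 [0.3606 0.3004]
top thimble_center 0.38 [200. 183.] 44 [0.4591 0.1458]
top jar_center 0.7 [257. 120.] 362 [0.6235 0.0015]
scene saucer 0.63 [129. 156.] 1038 [ 0.5307 -0.4013]
scene red_tray 0.93 [168. 234.] 1572 [ 0.6631 -0.1249]
scene blue_tray 0.68 [379. 297.] 1915 [0.5286 0.3795]
scene bead_mat 0.98 [267. 284.] 2580 [0.6364 0.1465]
scene hoop_center 0.75 [187. 130.] 283 [ 0.3539 -0.3061]
scene hoop_center 0.69 [218. 104.] 291 [ 0.1935 -0.2978]
scene bobbin_center 0.66 [209. 179.] 248 [ 0.4596 -0.1535]
scene red_bead_center 0.45 [377. 226.] 107 [0.3609 0.3024]
scene red_bead_center 0.42 [253. 207.] 118 [0.4817 0.0049]
scene blue_bead_center 0.42 [376. 227.] 95 [0.3597 0.3013]
scene blue_bead_center 0.41 [350. 216.] 112 [0.3616 0.2328]
scene thimble_center 0.63 [304. 228.] 56 [0.4604 0.1469]
scene jar_center 0.57 [218. 243.] 439 [0.6221 0.001 ]
```

View pics/crop1.png

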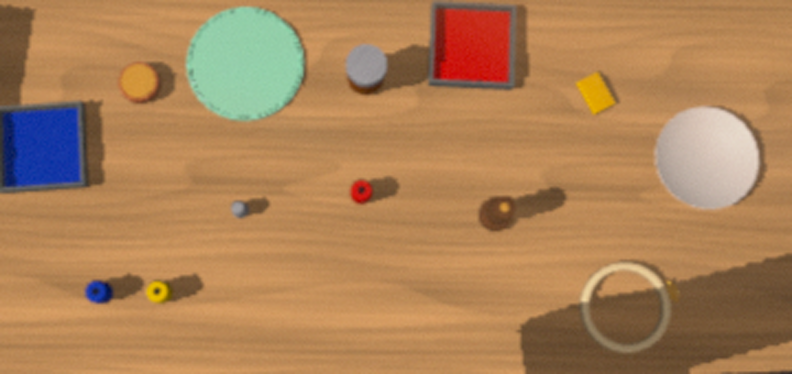

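```bash
cat >> h.py <<'E'
def plan(wps,n=8,cap=48,cur=None):
    """wps list of (x,y,z,yaw); prints rows in tool axes, one after another"""
    o=robot.get_obs()
    if cur is None:
        m=R.from_quat(o['tool_rot']).as_matrix(); pos=o['position'].copy(); yaw=np.arctan2(m[1,0],m[0,0])
    else: pos=np.array(cur[:3]);yaw=cur[3]
    print('cur',np.round(pos,4),round(yaw,3),'t',o['time'],'tilt',np.round(R.from_quat(o['tool_rot']).as_matrix()[:,2],3),'q',np.round(o['q'],2),'g',round(float(o['grip_width']),4),'F',np.round(o['ft_force'],1))
    rows=[]
    for w in wps:
        while True:
            d=(np.array(w[:3])-pos)*1000; dy=(w[3]-yaw)
            k=max(np.linalg.norm(d)/cap,abs(dy)/.14,1e-9)
            if k<.004: break
            k=int(np.ceil(k)); s=d/k; sy=dy/k
            c,sn=np.cos(yaw),np.sin(yaw)
            rows.append(dict(x=round(c*s[0]+sn*s[1],1),y=round(sn*s[0]-c*s[1],1),z=round(-s[2],1),spin=round(-sy,3)))
            pos=pos+s/1000; yaw+=sy
            if k==1: break
    import json
    for i in range(0,len(rows),n): print(json.dumps(rows[i:i+n]))
def tcp():
    o=robot.get_obs(); return o
E
python3 - <<'E'
from h import *
for n in ['top','scene']:
    p=cams.camera(n)
    r=nets.outline_of(p,'hoop_center')[0]['region'].astype(np.uint8)
    img=p['img'].copy(); ys,xs=np.nonzero(r)
    a=img[ys.min()-10:ys.max()+10,xs.min()-10:xs.max()+10]
    hs=[cv2.resize(a,None,fx=6,fy=6,interpolation=cv2.INTER_CUBIC)]
    b=a.copy(); b[r[ys.min()-10:ys.max()+10,xs.min()-10:xs.max()+10]>0]=[255,0,255]
    hs.append(cv2.resize(b,None,fx=6,fy=6,interpolation=cv2.INTER_NEAREST)); save(np.hstack(hs)[:600,:800],'hoop_'+n)
    # circle fit: points of region projected to z=.009 , fit radius ~.0475 robustly
    P=np.array([ray(p,(x,y),.009) for x,y in zip(xs,ys)])
    f=lambda c:np.linalg.norm(P-c,axis=1)-.0475
    s=least_squares(f,P.mean(0),loss='soft_l1',f_scale=.003); print(n,s.x.round(4),np.abs(f(s.x)).max())
    far=P[f(s.x)>.008]; 
    if len(far): d=far.mean(0)-s.x; print('lug',np.degrees(np.arctan2(d[1],d[0])),len(far))
plan([(.2205,-.56,.26,.45),(.4015,-.304,.22,1.5708)])
E
```

```text
top [ 0.3538 -0.3025] 0.016471647690147723
lug -69.9070169285293 33
scene [ 0.1953 -0.2926] 0.016688264810309036
lug -62.238320202471385 31
cur [ 0.2207 -0.5847  0.2226] 0.361 t 1.5 tilt [-0. -0. -1.] q [-1.39  0.53  1.43 -0.    1.18 -0.18] g 0.0871 F [-0.5 -0.3 -0.3]
[{"x": 8.6, "y": -23.2, "z": -37.4, "spin": -0.089}, {"x": 30.5, "y": -16.9, "z": 4.4, "spin": -0.125}, {"x": 32.3, "y": -12.9, "z": 4.4, "spin": -0.125}, {"x": 33.7, "y": -8.8, "z": 4.4, "spin": -0.125}, {"x": 34.5, "y": -4.6, "z": 4.4, "spin": -0.125}, {"x": 34.8, "y": -0.3, "z": 4.4, "spin": -0.125}, {"x": 34.6, "y": 4.1, "z": 4.4, "spin": -0.125}, {"x": 33.8, "y": 8.3, "z": 4.4, "spin": -0.125}]
[{"x": 32.5, "y": 12.5, "z": 4.4, "spin": -0.125}, {"x": 30.7, "y": 16.4, "z": 4.4, "spin": -0.125}]
```

View pics/hoop_top.png

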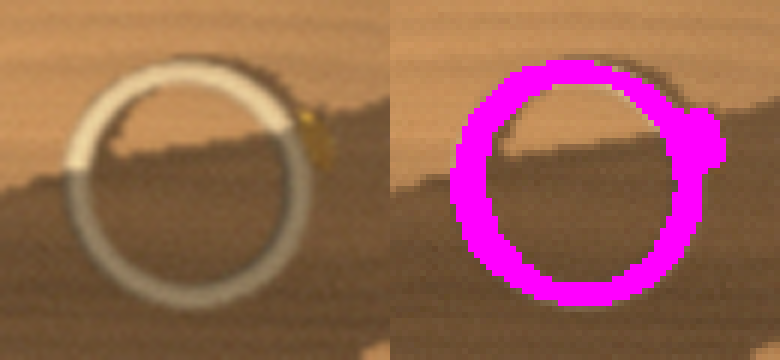

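The crop shows the birch hoop (top image centre about (375,229)) with its lug at (395,221). The turquoise hoop is hidden under the arm, and in the scene view it is at (226,108). I'm choosing the birch one.

Emit:
play_rows([
  {"x": 9, "y": -23, "z": -37, "spin": -0.09},
  {"x": 30, "y": -17, "z": 4, "spin": -0.125},
  {"x": 32, "y": -13, "z": 4, "spin": -0.125},
  {"x": 34, "y": -9, "z": 4, "spin": -0.125},
  {"x": 34, "y": -5, "z": 4, "spin": -0.125},
  {"x": 35, "y": 0, "z": 4, "spin": -0.125},
  {"x": 35, "y": 4, "z": 4, "spin": -0.125},
  {"x": 34, "y": 8, "z": 4, "spin": -0.125},
], grip=0.45, newtons=25)

```text
time: 2.3
position: [0.3593, -0.3569, 0.2312]
tool_rot: [0.779, 0.627, -0.001, 0.003]
ft_force: [-0.2, -0.2, 0.7]
grip_width: 0.0404
```

```bash
cat >pl.py <<'E'
import sys
from h import *
plan([tuple(map(float,a.split(','))) for a in sys.argv[1:]])
E
python3 pl.py .4010,-.3025,.22,1.5708
```

```text
cur [ 0.3593 -0.3569  0.2312] 1.355 t 2.3 tilt [ 0.002 -0.005 -1.   ] q [-1.    0.35  1.72 -0.    1.06 -0.79] g 0.0404 F [-0.2 -0.2  0.7]
[{"x": 31.0, "y": 14.5, "z": 5.6, "spin": -0.108}, {"x": 29.3, "y": 17.8, "z": 5.6, "spin": -0.108}]
```

Emit:
play_rows([
  {"x": 31, "y": 14, "z": 6, "spin": -0.108},
  {"x": 29, "y": 18, "z": 6, "spin": -0.108},
  {"x": 0, "y": 0, "z": 0, "spin": 0},
])

```text
time: 2.6
position: [0.4031, -0.2964, 0.2187]
tool_rot: [0.702, 0.713, -0.0, 0.002]
ft_force: [0.5, -0.4, 0.2]
grip_width: 0.0391
```

```bash
python3 - <<'E'
from h import *
o=robot.get_obs();p=cams.camera('wrist');T=wristT(p,o);im=p['img'].copy()
for d in nets.outline_of(p,'hoop_center'):
    r=d['region'];ys,xs=np.nonzero(r);P=np.array([ray(p,(x,y),.009,T) for x,y in zip(xs,ys)])
    f=lambda c:np.linalg.norm(P-c,axis=1)-.0475
    s=least_squares(f,P.mean(0),loss='soft_l1',f_scale=.003); print(d['conf'],d['pixel'],s.x.round(4),len(xs))
for c in [(.3538,-.3025)]:
    for rr in (.043,.052):
        uv=proj(p,rev([(rr,.012)])+np.r_[c,0],T)
        cv2.polylines(im,[uv.round().astype(np.int32)],True,(255,0,0))
save(im,'w1')
E
python3 pl.py .4010,-.3025,.003,1.5708
```

```text
0.75 [49.0, 182.8] [ 0.1932 -0.2909] 2879
0.68 [245.9, 186.3] [ 0.3533 -0.3002] 2153
cur [ 0.4024 -0.2999  0.2194] 1.582 t 2.7 tilt [ 0.003 -0.007 -1.   ] q [-0.86  0.36  1.74 -0.    1.02 -0.87] g 0.0391 F [-1.  -0.6  0.3]
[{"x": -0.5, "y": -0.3, "z": 43.3, "spin": 0.002}, {"x": -0.5, "y": -0.3, "z": 43.3, "spin": 0.002}, {"x": -0.5, "y": -0.3, "z": 43.3, "spin": 0.002}, {"x": -0.5, "y": -0.3, "z": 43.3, "spin": 0.002}, {"x": -0.5, "y": -0.3, "z": 43.3, "spin": 0.002}]
```

View pics/w1.png

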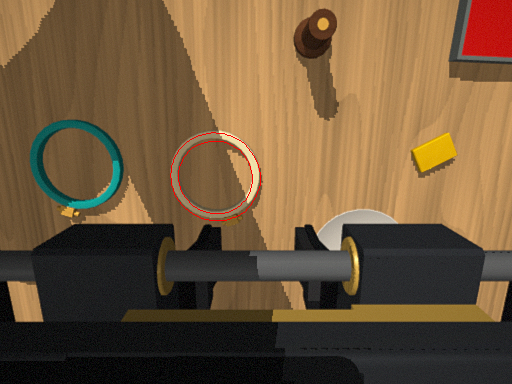

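Overlay on the birch hoop at (217,177) agrees within 2 mm; the turquoise one is at (75,165). Descending.

Emit:
play_rows([
  {"x": -1, "y": -1, "z": 45, "spin": 0},
  {"x": 0, "y": 0, "z": 45, "spin": 0},
  {"x": 0, "y": 0, "z": 45, "spin": 0},
  {"x": 0, "y": 0, "z": 40, "spin": 0},
  {"x": 0, "y": 0, "z": 20, "spin": 0},
  {"x": 0, "y": 0, "z": 0, "spin": 0},
])

```text
time: 3.3
position: [0.4053, -0.319, 0.0228]
tool_rot: [0.708, 0.706, -0.004, 0.015]
ft_force: [-0.7, -0.6, 0.4]
grip_width: 0.039
```

```bash
python3 pl.py .4010,-.3015,.003,1.5708
```

```text
cur [ 0.4053 -0.319   0.0228] 1.567 t 3.3 tilt [ 0.016 -0.026 -1.   ] q [-0.88  0.71  1.87 -0.01  0.53 -0.87] g 0.039 F [-0.7 -0.6  0.4]
[{"x": 17.5, "y": -4.4, "z": 19.8, "spin": -0.003}]
```

Emit:
play_rows([
  {"x": 9, "y": -2, "z": 0, "spin": 0},
  {"x": 8, "y": -2, "z": 0, "spin": 0},
  {"x": 0, "y": 0, "z": 8, "spin": 0},
  {"x": 0, "y": 0, "z": 5, "spin": 0},
  {"x": 0, "y": 0, "z": 0, "spin": 0},
])

```text
time: 3.8
position: [0.4024, -0.3053, 0.0127]
tool_rot: [0.709, 0.705, -0.004, 0.019]
ft_force: [-0.3, -0.5, -0.3]
grip_width: 0.0391
```

```bash
python3 pl.py .4010,-.3015,.003,1.5708
```

```text
cur [ 0.4024 -0.3053  0.0127] 1.563 t 3.8 tilt [ 0.021 -0.033 -0.999] q [-0.87  0.72  1.91 -0.01  0.47 -0.85] g 0.0391 F [-0.3 -0.5 -0.3]
[{"x": 3.8, "y": -1.5, "z": 9.7, "spin": -0.007}]
```

Emit:
play_rows([
  {"x": 0, "y": 0, "z": 0, "spin": 0},
  {"x": 0, "y": 0, "z": 0, "spin": 0},
  {"x": 0, "y": 0, "z": 0, "spin": 0},
])

```text
time: 4.1
position: [0.4033, -0.3059, 0.0135]
tool_rot: [0.709, 0.705, -0.004, 0.02]
ft_force: [0.8, 0.8, 0.3]
grip_width: 0.0391
```

```bash
python3 pl.py .4010,-.3015,.003,1.5708
```

```text
cur [ 0.4033 -0.3059  0.0135] 1.564 t 4.1 tilt [ 0.023 -0.035 -0.999] q [-0.87  0.72  1.91 -0.01  0.47 -0.85] g 0.0391 F [0.8 0.8 0.3]
[{"x": 4.4, "y": -2.3, "z": 10.5, "spin": -0.007}]
```

Emit:
play_rows([
  {"x": 2, "y": -1, "z": 4, "spin": 0},
  {"x": 2, "y": -1, "z": 4, "spin": 0},
  {"x": 0, "y": 0, "z": 2, "spin": 0},
])

```text
time: 4.4
position: [0.4017, -0.3023, 0.003]
tool_rot: [0.709, 0.705, -0.004, 0.021]
ft_force: [0.4, 0.5, -0.5]
grip_width: 0.0388
```

```bash
python3 pl.py .4010,-.3015,.003,1.5708
```

```text
cur [ 0.4017 -0.3023  0.003 ] 1.564 t 4.4 tilt [ 0.023 -0.036 -0.999] q [-0.86  0.74  1.92 -0.01  0.44 -0.85] g 0.0388 F [ 0.4  0.5 -0.5]
[{"x": 0.8, "y": -0.7, "z": -0.0, "spin": -0.007}]
```

Emit:
play_rows([
  {"x": 0, "y": 0, "z": 0, "spin": 0},
  {"x": 0, "y": 0, "z": 0, "spin": 0},
  {"x": 0, "y": 0, "z": 0, "spin": 0},
  {"x": 0, "y": 0, "z": 0, "spin": 0},
  {"x": 0, "y": 0, "z": 0, "spin": 0},
], grip=0)

```text
time: 4.9
position: [0.4014, -0.302, 0.0023]
tool_rot: [0.709, 0.705, -0.004, 0.02]
ft_force: [-0.3, 0.9, 0.4]
grip_width: 0.0088
```

Emit:
play_rows([
  {"x": 0, "y": 0, "z": -15, "spin": 0},
  {"x": 0, "y": 0, "z": -30, "spin": 0},
  {"x": 0, "y": 0, "z": -40, "spin": 0},
  {"x": 0, "y": 0, "z": -40, "spin": 0},
  {"x": 0, "y": 0, "z": -30, "spin": 0},
])

```text
time: 5.4
position: [0.3957, -0.2945, 0.1577]
tool_rot: [0.71, 0.704, -0.004, 0.014]
ft_force: [0.5, 0.6, -0.2]
grip_width: 0.0087
```

```bash
python3 pl.py .684,.146,.15,1.5708; python3 - <<'E'
from h import *
p=cams.camera('wrist');save(p['img'],'w2')
E
```

```text
cur [ 0.3957 -0.2945  0.1577] 1.563 t 5.4 tilt [ 0.015 -0.026 -1.   ] q [-0.86  0.44  1.84 -0.01  0.83 -0.85] g 0.0087 F [ 0.5  0.6 -0.2]
[{"x": 40.2, "y": 25.9, "z": 0.7, "spin": -0.001}, {"x": 40.2, "y": 25.9, "z": 0.7, "spin": -0.001}, {"x": 40.2, "y": 26.0, "z": 0.7, "spin": -0.001}, {"x": 40.2, "y": 26.0, "z": 0.7, "spin": -0.001}, {"x": 40.2, "y": 26.0, "z": 0.7, "spin": -0.001}, {"x": 40.2, "y": 26.0, "z": 0.7, "spin": -0.001}, {"x": 40.1, "y": 26.1, "z": 0.7, "spin": -0.001}, {"x": 40.1, "y": 26.1, "z": 0.7, "spin": -0.001}]
[{"x": 40.1, "y": 26.1, "z": 0.7, "spin": -0.001}, {"x": 40.1, "y": 26.2, "z": 0.7, "spin": -0.001}, {"x": 40.1, "y": 26.2, "z": 0.7, "spin": -0.001}]
```

View pics/w2.png

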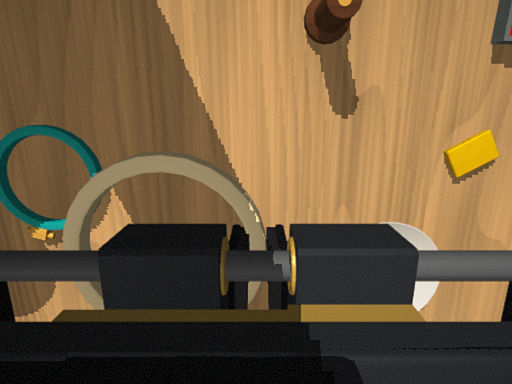

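```bash
python3 - <<'E'
s=open('h.py').read()
s=s.replace("rows.append(dict(x=round(c*s[0]+sn*s[1],1),y=round(sn*s[0]-c*s[1],1),z=round(-s[2],1),spin=round(-sy,3)))",
"y0=yaw-Y0; v=(R.from_euler('z',y0).as_matrix()@M0).T@s; rows.append(dict(x=round(v[0],1),y=round(v[1],1),z=round(v[2],1),spin=round(-sy,3)))")
s=s.replace("    rows=[]\n    for w","    M0=R.from_quat(o['tool_rot']).as_matrix(); Y0=yaw\n    rows=[]\n    for w")
open('h.py','w').write(s)
E
python3 pl.py .684,.146,.15,1.5708
```

```text
cur [ 0.3976 -0.2963  0.1617] 1.564 t 5.45 tilt [ 0.02  -0.032 -0.999] q [-0.86  0.43  1.84 -0.01  0.83 -0.85] g 0.0088 F [ 0.9 -0.3  2.1]
[{"x": 40.4, "y": 25.8, "z": 0.3, "spin": -0.001}, {"x": 40.4, "y": 25.8, "z": 0.3, "spin": -0.001}, {"x": 40.4, "y": 25.8, "z": 0.3, "spin": -0.001}, {"x": 40.4, "y": 25.8, "z": 0.3, "spin": -0.001}, {"x": 40.3, "y": 25.9, "z": 0.3, "spin": -0.001}, {"x": 40.3, "y": 25.9, "z": 0.3, "spin": -0.001}, {"x": 40.3, "y": 25.9, "z": 0.3, "spin": -0.001}, {"x": 40.3, "y": 25.9, "z": 0.3, "spin": -0.001}]
[{"x": 40.3, "y": 26.0, "z": 0.3, "spin": -0.001}, {"x": 40.3, "y": 26.0, "z": 0.3, "spin": -0.001}, {"x": 40.2, "y": 26.0, "z": 0.3, "spin": -0.001}]
```

Emit:
play_rows([
  {"x": 20, "y": 13, "z": 0, "spin": 0},
  {"x": 40, "y": 26, "z": 0, "spin": 0},
  {"x": 40, "y": 26, "z": 0, "spin": 0},
  {"x": 40, "y": 26, "z": 0, "spin": 0},
  {"x": 40, "y": 26, "z": 0, "spin": 0},
  {"x": 40, "y": 26, "z": 0, "spin": 0},
  {"x": 40, "y": 26, "z": 0, "spin": 0},
  {"x": 40, "y": 26, "z": 0, "spin": 0},
])

```text
time: 6.25
position: [0.6025, 0.004, 0.1585]
tool_rot: [0.714, 0.7, -0.005, 0.025]
ft_force: [-0.2, -1.1, -0.6]
grip_width: 0.0087
```

```bash
python3 pl.py .684,.146,.12,1.5708
```

```text
cur [0.6025 0.004  0.1585] 1.55 t 6.25 tilt [ 0.028 -0.042 -0.999] q [-0.16  0.57  1.57 -0.05  0.97 -0.11] g 0.0087 F [-0.2 -1.1 -0.6]
[{"x": 36.3, "y": 19.4, "z": 8.7, "spin": -0.005}, {"x": 36.2, "y": 19.6, "z": 8.7, "spin": -0.005}, {"x": 36.1, "y": 19.8, "z": 8.7, "spin": -0.005}, {"x": 36.0, "y": 20.0, "z": 8.7, "spin": -0.005}]
```

Emit:
play_rows([
  {"x": 36, "y": 20, "z": 8, "spin": 0},
  {"x": 36, "y": 20, "z": 8, "spin": 0},
  {"x": 36, "y": 20, "z": 8, "spin": -0.01},
  {"x": 36, "y": 20, "z": 8, "spin": -0.01},
  {"x": 5, "y": 2, "z": 0, "spin": 0},
  {"x": 0, "y": 0, "z": 0, "spin": 0},
])

```text
time: 6.85
position: [0.6918, 0.1638, 0.1183]
tool_rot: [0.703, 0.71, -0.004, 0.025]
ft_force: [0.6, 0.1, 0.1]
grip_width: 0.0088
```

```bash
python3 - <<'E'
from h import *
o=robot.get_obs();p=cams.camera('top');im=p['img'].copy()
for d in nets.outline_of(p,'hoop_center'):
    r=d['region'];print(d['conf'],d['pixel'],r.sum())
save(cv2.resize(im[80:180,150:330],None,fx=4,fy=4),'t3')
o=robot.get_obs();p=cams.camera('scene');im=p['img'].copy();save(im,'s3')
E
python3 pl.py .684,.146,.03,1.5708
```

```text
0.58 [388.0, 300.8] 512
0.55 [204.1, 105.9] 312
cur [0.6914 0.1616 0.1191] 1.577 t 7.0 tilt [ 0.03  -0.042 -0.999] q [ 0.09  0.75  1.3  -0.05  1.07  0.11] g 0.0087 F [-0.2 -0.6  0.1]
[{"x": -5.9, "y": -5.1, "z": 44.7, "spin": 0.003}, {"x": -5.9, "y": -5.0, "z": 44.7, "spin": 0.003}]
```

View pics/s3.png

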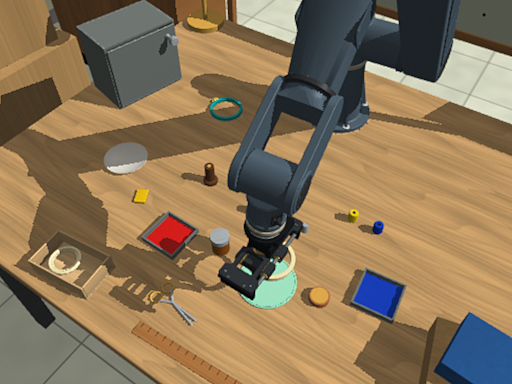

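Emit:
play_rows([
  {"x": -6, "y": -4, "z": 25, "spin": 0},
  {"x": -6, "y": -4, "z": 30, "spin": 0},
  {"x": -4, "y": -4, "z": 20, "spin": 0},
  {"x": 0, "y": 0, "z": 10, "spin": 0},
  {"x": 0, "y": 0, "z": 0, "spin": 0},
])

```text
time: 7.5
position: [0.6828, 0.1333, 0.0373]
tool_rot: [0.708, 0.706, -0.003, 0.028]
ft_force: [0.4, 0.4, -0.6]
grip_width: 0.0092
```

```bash
python3 pl.py .6838,.1465,.008,1.5708
```

```text
cur [0.6828 0.1333 0.0373] 1.567 t 7.5 tilt [ 0.035 -0.043 -0.998] q [ 0.05  0.83  1.39 -0.06  0.89  0.09] g 0.0092 F [ 0.4  0.4 -0.6]
[{"x": 14.5, "y": -0.0, "z": 28.7, "spin": -0.003}]
```

Emit:
play_rows([
  {"x": 5, "y": 0, "z": 5, "spin": 0},
  {"x": 5, "y": 0, "z": 6, "spin": 0},
  {"x": 4, "y": 0, "z": 6, "spin": 0},
  {"x": 0, "y": 0, "z": 3, "spin": 0},
  {"x": 0, "y": 0, "z": 0, "spin": 0},
])

```text
time: 8.0
position: [0.6868, 0.1476, 0.0193]
tool_rot: [0.708, 0.706, 0.0, 0.03]
ft_force: [-0.2, 0.3, -0.0]
grip_width: 0.0086
```

```bash
python3 pl.py .6838,.1465,.008,1.5708
```

```text
cur [0.6868 0.1476 0.0193] 1.566 t 8.0 tilt [ 0.043 -0.042 -0.998] q [ 0.07  0.86  1.38 -0.06  0.86  0.11] g 0.0086 F [-0.2  0.3 -0. ]
[{"x": -0.7, "y": -3.5, "z": 11.2, "spin": -0.004}]
```

Emit:
play_rows([
  {"x": 0, "y": -2, "z": 4, "spin": 0},
  {"x": 0, "y": -1, "z": 4, "spin": 0},
  {"x": 0, "y": -1, "z": 3, "spin": 0},
  {"x": 0, "y": 0, "z": 0, "spin": 0},
])

```text
time: 8.4
position: [0.6833, 0.1477, 0.0078]
tool_rot: [0.708, 0.706, 0.001, 0.03]
ft_force: [-0.0, -0.4, -0.0]
grip_width: 0.0089
```

```bash
python3 pl.py .6838,.1465,.007,1.5708
```

```text
cur [0.6833 0.1477 0.0078] 1.567 t 8.4 tilt [ 0.044 -0.042 -0.998] q [ 0.07  0.88  1.39 -0.06  0.84  0.12] g 0.0089 F [-0.  -0.4 -0. ]
[{"x": -1.1, "y": 0.4, "z": 0.8, "spin": -0.004}]
```

Emit:
play_rows([
  {"x": -1, "y": 0, "z": 1.5, "spin": 0},
  {"x": 0, "y": 0, "z": 0, "spin": 0},
])

```text
time: 8.6
position: [0.6835, 0.1467, 0.0065]
tool_rot: [0.708, 0.706, 0.001, 0.03]
ft_force: [-0.8, 0.2, 0.9]
grip_width: 0.0086
```

Emit:
play_rows([
  {"x": 0, "y": 0, "z": 0, "spin": 0},
  {"x": 0, "y": 0, "z": 0, "spin": 0},
  {"x": 0, "y": 0, "z": 0, "spin": 0},
  {"x": 0, "y": 0, "z": 0, "spin": 0},
], grip=0.4)

```text
time: 9.0
position: [0.6839, 0.1462, 0.0068]
tool_rot: [0.708, 0.706, 0.001, 0.031]
ft_force: [-0.2, 0.2, 0.9]
grip_width: 0.031
```

Emit:
play_rows([
  {"x": 0, "y": 0, "z": -15, "spin": 0},
  {"x": 0, "y": 0, "z": -30, "spin": 0},
  {"x": 0, "y": 0, "z": -40, "spin": 0},
  {"x": 0, "y": 0, "z": -40, "spin": 0},
  {"x": -10, "y": -30, "z": -20, "spin": 0},
  {"x": -30, "y": -35, "z": 0, "spin": 0},
  {"x": -30, "y": -35, "z": 0, "spin": 0},
  {"x": -30, "y": -35, "z": 0, "spin": 0},
])

```text
time: 9.8
position: [0.5463, 0.0538, 0.1632]
tool_rot: [0.705, 0.708, 0.008, 0.037]
ft_force: [0.3, -1.0, -0.3]
grip_width: 0.0349
```

```bash
cat > chk.py <<'E'
from h import *
import sys
names=sys.argv[1:]
for n in ['top','scene']:
    p=cams.camera(n)
    for k in names:
        for d in nets.outline_of(p,k)[:3]:
            r=d['region']
            if r.sum()<5: continue
            print(n,k,round(d['conf'],2),np.round(d['pixel']),r.sum(),np.round(locate(p,k,r),4),end=' ')
            if k=='hoop_center':
                ys,xs=np.nonzero(r)
                P=np.array([ray(p,(x,y),.013) for x,y in zip(xs,ys)]); f=lambda c:np.linalg.norm(P-c,axis=1)-.0475
                s=least_squares(f,P.mean(0),loss='soft_l1',f_scale=.003); print('ring',s.x.round(4),end='')
            print()
    save(p['img'],'c_%s_%.1f'%(n,robot.get_obs()['time']))
E
python3 chk.py hoop_center bead_mat; python3 pl.py .4595,-.1532,.15,1.5708; ls pics
```

```text
top hoop_center 0.7 [386. 299.] 598 [ 0.1921 -0.2961] ring [ 0.1935 -0.2921]
top bead_mat 0.4 [197. 123.] 35 [0.6284 0.1569] 
scene hoop_center 0.87 [222. 102.] 358 [ 0.1926 -0.2961] ring [ 0.1989 -0.2899]
scene hoop_center 0.83 [256. 268.] 678 [0.6357 0.1394] ring [0.6386 0.1435]
scene bead_mat 0.78 [268. 284.] 1916 [0.6388 0.1495] 
cur [0.5486 0.0546 0.1623] 1.571 t 10.1 tilt [ 0.063 -0.041 -0.997] q [-0.08  0.49  1.72 -0.05  0.86 -0.06] g 0.0349 F [ 0.1  0.5 -0.5]
[{"x": -41.4, "y": -18.1, "z": 3.0, "spin": 0.0}, {"x": -41.4, "y": -18.1, "z": 3.0, "spin": 0.0}, {"x": -41.4, "y": -18.1, "z": 3.0, "spin": 0.0}, {"x": -41.4, "y": -18.1, "z": 3.0, "spin": 0.0}, {"x": -41.4, "y": -18.1, "z": 3.0, "spin": 0.0}]
c_scene_10.1.png
c_top_9.9.png
crop1.png
hoop_scene.png
hoop_top.png
s3.png
scene0.png
t3.png
top0.png
w1.png
w2.png
wrist0.png
```

```bash
cat > st.py <<'E'
from h import *
import sys
# settle using camera time, then averaged state
for _ in range(4): cams.camera('top')
o=robot.get_obs();m=R.from_quat(o['tool_rot']).as_matrix()[:,2];az=np.arctan2(o['position'][1],o['position'][0])
print('t',o['time'],'pos',o['position'].round(4),'tilt rad/tan %.4f %.4f'%(m[0]*np.cos(az)+m[1]*np.sin(az),-m[0]*np.sin(az)+m[1]*np.cos(az)))
E
python3 st.py
```

```text
t 10.3 pos [0.5478 0.055  0.1611] tilt rad/tan 0.0563 -0.0471
```

Emit:
play_rows([
  {"x": -45, "y": -18, "z": -5, "spin": 0},
  {"x": -45, "y": -18, "z": 0, "spin": 0},
  {"x": -40, "y": -18, "z": 0, "spin": 0},
  {"x": -30, "y": -15, "z": 0, "spin": 0},
])

```text
time: 10.7
position: [0.484, -0.1044, 0.1682]
tool_rot: [0.7, 0.713, 0.009, 0.038]
ft_force: [-0.4, 0.2, 0.5]
grip_width: 0.0348
```

```bash
python3 st.py
```

```text
t 10.9 pos [ 0.4843 -0.1032  0.1681] tilt rad/tan 0.0733 -0.0255
```

View pics/c_scene_10.1.png

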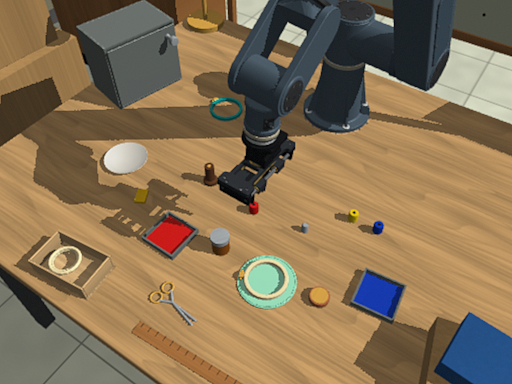

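Emit:
play_rows([
  {"x": 0, "y": 0, "z": -50, "spin": 0},
  {"x": 0, "y": 0, "z": -50, "spin": 0},
])

```text
time: 11.1
position: [0.4751, -0.0956, 0.2619]
tool_rot: [0.7, 0.713, 0.006, 0.028]
ft_force: [1.1, -0.0, -0.0]
grip_width: 0.0354
```

```bash
python3 st.py
```

```text
t 11.3 pos [ 0.4763 -0.096   0.263 ] tilt rad/tan 0.0600 -0.0223
```

Emit:
play_rows([
  {"x": 0, "y": 0, "z": 50, "spin": 0},
  {"x": 0, "y": 0, "z": 50, "spin": 0},
])

```text
time: 11.5
position: [0.4875, -0.0993, 0.1658]
tool_rot: [0.698, 0.714, 0.01, 0.039]
ft_force: [0.3, 0.0, -0.7]
grip_width: 0.0348
```

```bash
python3 st.py
```

```text
t 11.7 pos [ 0.486  -0.0993  0.1656] tilt rad/tan 0.0688 -0.0237
```

Emit:
play_rows([
  {"x": 0, "y": 0, "z": -50, "spin": 0},
  {"x": 0, "y": 0, "z": -50, "spin": 0},
  {"x": 0, "y": 0, "z": -50, "spin": 0},
  {"x": 0, "y": 0, "z": -50, "spin": 0},
  {"x": 0, "y": 0, "z": -50, "spin": 0},
])

```text
time: 12.2
position: [0.4684, -0.0878, 0.4165]
tool_rot: [0.698, 0.715, 0.008, 0.034]
ft_force: [0.7, -0.7, -0.3]
grip_width: 0.0348
```

```bash
python3 st.py
```

```text
t 12.4 pos [ 0.4692 -0.0882  0.415 ] tilt rad/tan 0.0679 -0.0241
```

Emit:
play_rows([
  {"x": 0, "y": 0, "z": 50, "spin": 0},
])

```text
time: 12.5
position: [0.4757, -0.0912, 0.3709]
tool_rot: [0.698, 0.715, 0.012, 0.043]
ft_force: [0.7, -0.3, -0.9]
grip_width: 0.0347
```

```bash
python3 st.py
```

```text
t 12.7 pos [ 0.4712 -0.0895  0.3643] tilt rad/tan 0.0640 -0.0230
```

Emit:
play_rows([
  {"x": 0, "y": 0, "z": 50, "spin": 0},
])

```text
time: 12.8
position: [0.4801, -0.0936, 0.322]
tool_rot: [0.698, 0.715, 0.012, 0.042]
ft_force: [1.9, -0.7, -1.4]
grip_width: 0.035
```

```bash
python3 st.py
```

```text
t 13.0 pos [ 0.4748 -0.0915  0.3163] tilt rad/tan 0.0644 -0.0229
```

Emit:
play_rows([
  {"x": 0, "y": 0, "z": -50, "spin": 0},
  {"x": 0, "y": 0, "z": 50, "spin": 0},
])

```text
time: 13.2
position: [0.4824, -0.0945, 0.3302]
tool_rot: [0.698, 0.715, 0.012, 0.044]
ft_force: [2.7, -1.6, -0.2]
grip_width: 0.0349
```

```bash
python3 st.py
```

```text
t 13.4 pos [ 0.4727 -0.0906  0.3171] tilt rad/tan 0.0552 -0.0208
```

Emit:
play_rows([
  {"x": 0, "y": -50, "z": 0, "spin": 0},
  {"x": 0, "y": 50, "z": 0, "spin": 0},
])

```text
time: 13.6
position: [0.4391, -0.0801, 0.306]
tool_rot: [0.699, 0.715, -0.002, 0.007]
ft_force: [-8.7, 3.8, -8.6]
grip_width: 0.035
```

```bash
python3 st.py
```

```text
t 13.8 pos [ 0.4738 -0.0935  0.322 ] tilt rad/tan 0.0693 -0.0237
```

Emit:
play_rows([
  {"x": 0, "y": 50, "z": 0, "spin": 0},
  {"x": 0, "y": -50, "z": 0, "spin": 0},
])

```text
time: 14.0
position: [0.4891, -0.0984, 0.3237]
tool_rot: [0.697, 0.716, 0.01, 0.039]
ft_force: [-1.2, -1.5, 1.1]
grip_width: 0.0348
```

```bash
python3 st.py
```

```text
t 14.2 pos [ 0.4733 -0.0928  0.324 ] tilt rad/tan 0.0637 -0.0244
```

Emit:
play_rows([
  {"x": 0, "y": -50, "z": 0, "spin": 0},
  {"x": 0, "y": 50, "z": 0, "spin": 0},
  {"x": 0, "y": 0, "z": 0, "spin": 0},
])

```text
time: 14.5
position: [0.4423, -0.0834, 0.3127]
tool_rot: [0.699, 0.715, 0.0, 0.015]
ft_force: [1.2, -0.8, 1.5]
grip_width: 0.0347
```

```bash
python3 st.py
```

```text
t 14.7 pos [ 0.4432 -0.084   0.3148] tilt rad/tan 0.0274 -0.0181
```

Emit:
play_rows([
  {"x": 30, "y": -38, "z": 0, "spin": 0},
  {"x": -30, "y": 38, "z": 0, "spin": 0},
  {"x": 0, "y": 0, "z": 0, "spin": 0},
])

```text
time: 15.0
position: [0.4223, -0.0723, 0.3084]
tool_rot: [0.699, 0.716, -0.003, 0.006]
ft_force: [1.9, -1.4, 1.4]
grip_width: 0.0345
```

```bash
python3 st.py
```

```text
t 15.2 pos [ 0.4213 -0.071   0.3091] tilt rad/tan 0.0032 -0.0111
```

```bash
python3 pl.py .4595,-.1535,.13,1.5708
```

```text
cur [ 0.4213 -0.071   0.3091] 1.596 t 15.2 tilt [ 0.001 -0.011 -1.   ] q [-0.42  0.14  1.78 -0.01  1.21 -0.44] g 0.0345 F [1.1 0.1 0.5]
[{"x": -16.3, "y": 7.2, "z": 36.0, "spin": 0.005}, {"x": -16.2, "y": 7.3, "z": 36.0, "spin": 0.005}, {"x": -16.2, "y": 7.4, "z": 36.0, "spin": 0.005}, {"x": -16.2, "y": 7.4, "z": 36.0, "spin": 0.005}, {"x": -16.1, "y": 7.5, "z": 36.0, "spin": 0.005}]
```

Emit:
play_rows([
  {"x": -16, "y": 7, "z": 30, "spin": 0.005},
  {"x": -16, "y": 7, "z": 36, "spin": 0.005},
  {"x": -16, "y": 7, "z": 36, "spin": 0.005},
  {"x": -16, "y": 7, "z": 36, "spin": 0.005},
  {"x": -12, "y": 6, "z": 25, "spin": 0.005},
], grip=0.65)

```text
time: 15.7
position: [0.4807, -0.1612, 0.1565]
tool_rot: [0.706, 0.708, 0.004, 0.027]
ft_force: [0.2, -0.1, 0.4]
grip_width: 0.0561
```

```bash
python3 st.py;python3 - <<'E'
from h import *
o=robot.get_obs();p=cams.camera('wrist');T=wristT(p,o);im=p['img'].copy()
for d in nets.outline_of(p,'bobbin_center')[:2]: print(d['conf'],d['pixel'],d['region'].sum(),locate(p,'bobbin_center',d['region'],T).round(4))
off=np.r_[.4595,-.1535,0]
for b in bob: cv2.polylines(im,[cv2.convexHull(proj(p,b+off,T).round().astype(np.int32))],True,(255,0,0))
save(im,'w4')
E
python3 pl.py .4595,-.1535,.026,1.5708
```

```text
t 15.9 pos [ 0.4791 -0.1595  0.1578] tilt rad/tan 0.0493 -0.0168
0.73 [226.1, 169.8] 1620 [ 0.4585 -0.1507]
cur [ 0.4787 -0.1587  0.1587] 1.574 t 16.0 tilt [ 0.043 -0.032 -0.999] q [-0.54  0.44  1.83 -0.01  0.81 -0.54] g 0.0568 F [ 0.2 -0.2 -0. ]
[{"x": 3.2, "y": -8.3, "z": 43.9, "spin": 0.001}, {"x": 3.2, "y": -8.3, "z": 43.9, "spin": 0.001}, {"x": 3.2, "y": -8.3, "z": 43.9, "spin": 0.001}]
```

View pics/w4.png

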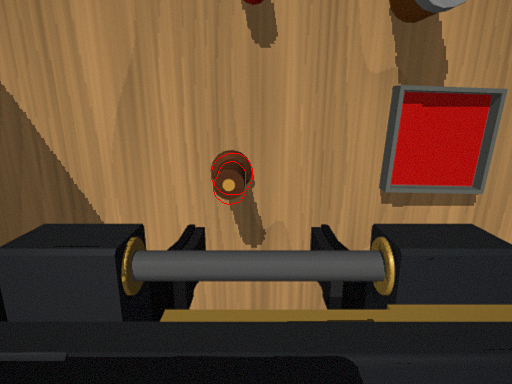

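Emit:
play_rows([
  {"x": 6, "y": -50, "z": 0, "spin": 0},
  {"x": 0, "y": 50, "z": 0, "spin": 0},
  {"x": 0, "y": 0, "z": 0, "spin": 0},
])

```text
time: 16.3
position: [0.4372, -0.1324, 0.1504]
tool_rot: [0.706, 0.709, -0.003, 0.001]
ft_force: [2.6, -2.3, 0.9]
grip_width: 0.0566
```

```bash
python3 st.py; python3 pl.py .459,-.1525,.026,1.5708
```

```text
t 16.5 pos [ 0.4377 -0.1333  0.1509] tilt rad/tan -0.0024 -0.0072
cur [ 0.4377 -0.1333  0.1509] 1.576 t 16.5 tilt [-0.004 -0.006 -1.   ] q [-0.54  0.42  1.91 -0.01  0.8  -0.53] g 0.0564 F [-0.1  0.5  0.1]
[{"x": -6.2, "y": 7.2, "z": 41.6, "spin": 0.002}, {"x": -6.2, "y": 7.3, "z": 41.6, "spin": 0.002}, {"x": -6.2, "y": 7.3, "z": 41.6, "spin": 0.002}]
```

Tilt is now nearly zero. I'll move horizontally first, staying high, then descend in settled steps.

Emit:
play_rows([
  {"x": -19, "y": 21, "z": 30, "spin": 0},
])

```text
time: 16.6
position: [0.4611, -0.1527, 0.1246]
tool_rot: [0.705, 0.71, -0.003, 0.005]
ft_force: [1.1, -1.6, 0.3]
grip_width: 0.056
```

```bash
python3 st.py; python3 pl.py .459,-.1525,.026,1.5708
```

```text
t 16.8 pos [ 0.4609 -0.1538  0.1214] tilt rad/tan 0.0010 -0.0079
cur [ 0.4609 -0.1538  0.1214] 1.575 t 16.8 tilt [-0.002 -0.008 -1.   ] q [-0.55  0.51  1.87 -0.01  0.76 -0.54] g 0.0564 F [ 0.4 -0.3  0.4]
[{"x": 1.0, "y": -0.9, "z": 47.7, "spin": 0.002}, {"x": 1.0, "y": -0.9, "z": 47.7, "spin": 0.002}]
```

Emit:
play_rows([
  {"x": 0, "y": 0, "z": 40, "spin": 0},
])

```text
time: 16.9
position: [0.4657, -0.1567, 0.0854]
tool_rot: [0.705, 0.709, -0.002, 0.009]
ft_force: [0.5, -0.5, 0.3]
grip_width: 0.0565
```

```bash
python3 st.py; python3 pl.py .459,-.1525,.026,1.5708
```

```text
t 17.1 pos [ 0.4607 -0.1539  0.0821] tilt rad/tan 0.0004 -0.0077
cur [ 0.4607 -0.1539  0.0821] 1.576 t 17.1 tilt [-0.002 -0.007 -1.   ] q [-0.55  0.58  1.9  -0.01  0.66 -0.54] g 0.0568 F [-0.2 -0.4 -0.2]
[{"x": 0.9, "y": -0.8, "z": 28.0, "spin": 0.002}, {"x": 0.9, "y": -0.8, "z": 28.0, "spin": 0.002}]
```

Emit:
play_rows([
  {"x": 2, "y": -2, "z": 28, "spin": 0},
])

```text
time: 17.2
position: [0.4624, -0.1541, 0.0579]
tool_rot: [0.705, 0.709, -0.002, 0.007]
ft_force: [-0.0, -0.4, -1.0]
grip_width: 0.0565
```

```bash
python3 st.py
```

```text
t 17.4 pos [ 0.4591 -0.1522  0.0556] tilt rad/tan 0.0019 -0.0081
```

Emit:
play_rows([
  {"x": 0, "y": 0, "z": 28, "spin": 0},
])

```text
time: 17.5
position: [0.4624, -0.1543, 0.0314]
tool_rot: [0.705, 0.709, -0.002, 0.008]
ft_force: [0.6, -0.5, 0.3]
grip_width: 0.0568
```

```bash
python3 st.py
```

```text
t 17.7 pos [ 0.4595 -0.1526  0.0288] tilt rad/tan 0.0027 -0.0082
```

Emit:
play_rows([
  {"x": 0, "y": 0, "z": 0, "spin": 0},
  {"x": 0, "y": 0, "z": 0, "spin": 0},
  {"x": 0, "y": 0, "z": 0, "spin": 0},
  {"x": 0, "y": 0, "z": 0, "spin": 0},
], grip=0)

```text
time: 18.1
position: [0.4614, -0.1537, 0.0328]
tool_rot: [0.705, 0.709, -0.002, 0.006]
ft_force: [0.5, 0.3, 0.1]
grip_width: 0.0327
```

```bash
python3 st.py;  python3 pl.py .4595,-.1535,.15,1.5708
```

```text
t 18.3 pos [ 0.4612 -0.1536  0.0325] tilt rad/tan 0.0082 -0.0095
cur [ 0.4612 -0.1536  0.0325] 1.576 t 18.3 tilt [ 0.005 -0.012 -1.   ] q [-0.55  0.68  1.93 -0.01  0.53 -0.54] g 0.0246 F [-0.8  1.   4.4]
[{"x": -0.4, "y": -0.4, "z": -39.2, "spin": 0.002}, {"x": -0.4, "y": -0.4, "z": -39.2, "spin": 0.002}, {"x": -0.4, "y": -0.4, "z": -39.2, "spin": 0.002}]
```

Emit:
play_rows([
  {"x": 0, "y": 0, "z": -30, "spin": 0},
])

```text
time: 18.4
position: [0.459, -0.1522, 0.0602]
tool_rot: [0.705, 0.709, -0.003, 0.002]
ft_force: [-0.3, 0.4, -0.3]
grip_width: 0.0246
```

```bash
python3 st.py; python3 - <<'E'
from h import *
p=cams.camera('wrist');save(p['img'],'w5');p=cams.camera('scene');save(cv2.resize(p['img'][110:260,130:330],None,fx=4,fy=4),'s5');print(robot.get_obs()['ft_force'],robot.get_obs()['grip_width'])
E
```

```text
t 18.6 pos [ 0.4613 -0.1534  0.0627] tilt rad/tan 0.0094 -0.0098
[ 0.53803822  0.08864258 -0.80758854] 0.02495401043539465
```

View pics/s5.png

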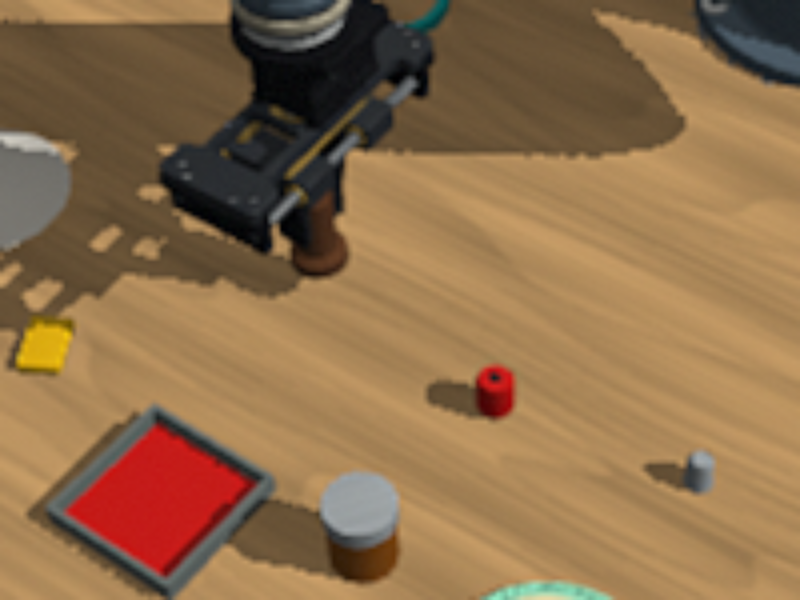

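View pics/w5.png

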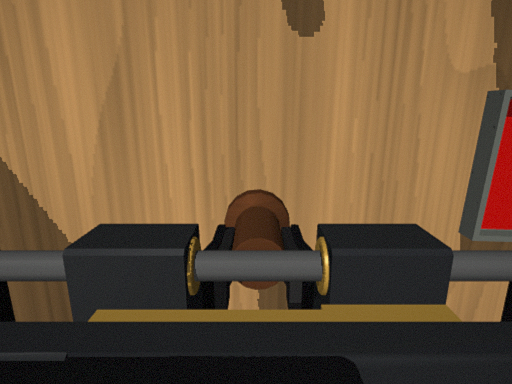

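Emit:
play_rows([
  {"x": 0, "y": 0, "z": -40, "spin": 0},
  {"x": 0, "y": 0, "z": -40, "spin": 0},
  {"x": 0, "y": 0, "z": -20, "spin": 0},
])

```text
time: 19.0
position: [0.4564, -0.1499, 0.1574]
tool_rot: [0.705, 0.709, -0.005, -0.004]
ft_force: [0.6, -0.1, -0.8]
grip_width: 0.0247
```

```bash
python3 st.py; python3 chk.py hoop_center bead_mat; python3 pl.py .637,.1455,.15,1.5708
```

```text
t 19.2 pos [ 0.4557 -0.1495  0.1555] tilt rad/tan -0.0125 -0.0048
top hoop_center 0.58 [212. 104.] 261 [0.6555 0.1299] ring [0.6352 0.1414]
top bead_mat 0.63 [207. 109.] 841 [0.6601 0.1331] 
top bead_mat 0.34 [302. 111.] 1517 [ 0.6649 -0.1231] 
scene hoop_center 0.67 [238. 115.] 105 [ 0.1927 -0.2599] ring [ 0.1995 -0.2893]
scene hoop_center 0.64 [258. 267.] 702 [0.636  0.1395] ring [0.6387 0.1434]
scene bead_mat 0.9 [268. 285.] 2117 [0.6388 0.1487] 
cur [ 0.4556 -0.1495  0.1552] 1.575 t 19.5 tilt [-0.015  0.    -1.   ] q [-0.55  0.44  1.85 -0.01  0.86 -0.54] g 0.0248 F [ 0.2  0.5 -0.6]
[{"x": 36.8, "y": 22.9, "z": 0.3, "spin": 0.001}, {"x": 36.8, "y": 22.8, "z": 0.3, "spin": 0.001}, {"x": 36.8, "y": 22.8, "z": 0.3, "spin": 0.001}, {"x": 36.8, "y": 22.8, "z": 0.3, "spin": 0.001}, {"x": 36.8, "y": 22.8, "z": 0.3, "spin": 0.001}, {"x": 36.8, "y": 22.7, "z": 0.3, "spin": 0.001}, {"x": 36.8, "y": 22.7, "z": 0.3, "spin": 0.001}, {"x": 36.9, "y": 22.7, "z": 0.3, "spin": 0.001}]
```

Emit:
play_rows([
  {"x": 20, "y": 12, "z": 0, "spin": 0},
  {"x": 37, "y": 23, "z": 0, "spin": 0},
  {"x": 37, "y": 23, "z": 0, "spin": 0},
  {"x": 37, "y": 23, "z": 0, "spin": 0},
  {"x": 37, "y": 23, "z": 0, "spin": 0},
  {"x": 37, "y": 23, "z": 0, "spin": 0},
  {"x": 37, "y": 20, "z": 0, "spin": 0},
  {"x": 20, "y": 10, "z": 0, "spin": 0},
])

```text
time: 20.3
position: [0.6162, 0.1191, 0.1465]
tool_rot: [0.709, 0.705, -0.007, -0.008]
ft_force: [-0.0, -1.0, -0.1]
grip_width: 0.0249
```

```bash
python3 st.py; python3 - <<'E'
from h import *
o=robot.get_obs();p=cams.camera('wrist');T=wristT(p,o);im=p['img'].copy()
for d in nets.outline_of(p,'hoop_center')[:2]:
    r=d['region'];ys,xs=np.nonzero(r);P=np.array([ray(p,(x,y),.013,T) for x,y in zip(xs,ys)])
    f=lambda c:np.linalg.norm(P-c,axis=1)-.0475
    s=least_squares(f,P.mean(0),loss='soft_l1',f_scale=.003); print('hoop',d['conf'],d['pixel'],s.x.round(4),len(xs))
for d in nets.outline_of(p,'bead_mat')[:2]: print('mat',d['conf'],d['pixel'])
for c,rr,z in [((.636,.1435),.043,.016),((.636,.1435),.052,.016),((.636,.146),.07,.004)]:
    cv2.polylines(im,[proj(p,rev([(rr,z)])+np.r_[c,0],T).round().astype(np.int32)],True,(255,0,0))
save(im,'w6')
E
python3 pl.py .637,.1445,.1,1.5708
```

```text
t 20.5 pos [0.6142 0.1162 0.1463] tilt rad/tan -0.0244 0.0042
hoop 0.62 [331.3, 147.1] [0.6355 0.1453] 3493
mat 0.75 [287.8, 142.2]
cur [0.6142 0.1147 0.147 ] 1.563 t 20.65 tilt [-0.024 -0.    -1.   ] q [0.01 0.63 1.48 0.   1.06 0.01] g 0.0246 F [ 0.1  0.3 -0.9]
[{"x": 15.0, "y": 11.9, "z": 23.2, "spin": -0.004}, {"x": 14.9, "y": 11.9, "z": 23.2, "spin": -0.004}]
```

View pics/w6.png

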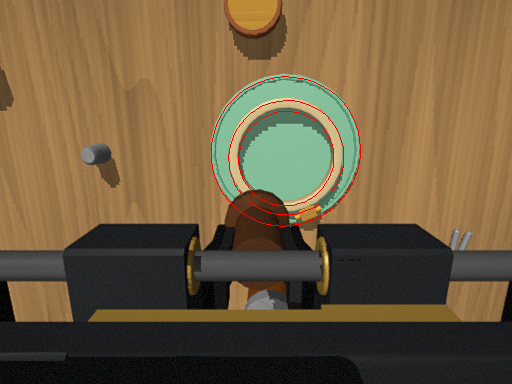

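Emit:
play_rows([
  {"x": 15, "y": 11, "z": 20, "spin": 0},
  {"x": 14, "y": 10, "z": 20, "spin": 0},
])

```text
time: 20.85
position: [0.6358, 0.1397, 0.1093]
tool_rot: [0.712, 0.702, -0.007, -0.006]
ft_force: [-1.1, 1.1, -0.8]
grip_width: 0.0246
```

```bash
python3 st.py;python3 pl.py .636,.1455,.037,1.5708
```

```text
t 21.05 pos [0.6348 0.1399 0.1089] tilt rad/tan -0.0215 0.0035
cur [0.6348 0.1399 0.1089] 1.559 t 21.05 tilt [-0.022 -0.001 -1.   ] q [ 0.05  0.7   1.44 -0.    1.02  0.06] g 0.0247 F [-0.5 -0.6 -1. ]
[{"x": 2.9, "y": 1.3, "z": 35.9, "spin": -0.006}, {"x": 2.9, "y": 1.3, "z": 35.9, "spin": -0.006}]
```

Emit:
play_rows([
  {"x": 5, "y": 2, "z": 35, "spin": 0},
  {"x": 1, "y": 0, "z": 20, "spin": 0},
])

```text
time: 21.25
position: [0.6394, 0.1437, 0.0587]
tool_rot: [0.712, 0.702, -0.004, -0.003]
ft_force: [-0.7, -0.7, -0.8]
grip_width: 0.0244
```

```bash
python3 st.py;python3 pl.py .636,.1455,.037,1.5708
```

```text
t 21.45 pos [0.6408 0.1439 0.0604] tilt rad/tan -0.0088 0.0009
cur [0.6408 0.1439 0.0604] 1.556 t 21.45 tilt [-0.009 -0.001 -1.   ] q [ 0.05  0.77  1.46 -0.    0.92  0.07] g 0.0246 F [-0.2  0.5  0.2]
[{"x": 1.6, "y": -4.6, "z": 23.4, "spin": -0.014}]
```

Emit:
play_rows([
  {"x": 2, "y": -4, "z": 18, "spin": 0},
])

```text
time: 21.55
position: [0.6407, 0.1454, 0.0465]
tool_rot: [0.713, 0.702, 0.0, 0.0]
ft_force: [0.6, 0.0, -0.4]
grip_width: 0.0249
```

```bash
python3 st.py;python3 pl.py .636,.1455,.037,1.5708
```

```text
t 21.75 pos [0.6372 0.1457 0.0437] tilt rad/tan -0.0075 0.0007
cur [0.6372 0.1457 0.0437] 1.556 t 21.75 tilt [-0.007 -0.001 -1.   ] q [ 0.05  0.79  1.47 -0.    0.88  0.07] g 0.0247 F [ 0.  -0.4 -1. ]
[{"x": -0.2, "y": -1.1, "z": 6.7, "spin": -0.015}]
```

Emit:
play_rows([
  {"x": 0, "y": -1, "z": 5, "spin": 0},
])

```text
time: 21.85
position: [0.6378, 0.1457, 0.0406]
tool_rot: [0.712, 0.702, -0.002, -0.001]
ft_force: [0.5, 0.2, 0.4]
grip_width: 0.0245
```

```bash
python3 st.py;python3 pl.py .636,.1455,.0367,1.5708
```

```text
t 22.05 pos [0.6364 0.1457 0.0391] tilt rad/tan -0.0069 0.0006
cur [0.6364 0.1457 0.0391] 1.556 t 22.05 tilt [-0.007 -0.001 -1.   ] q [ 0.05  0.8   1.48 -0.    0.87  0.07] g 0.0244 F [-0.5  0.7 -1. ]
[{"x": -0.2, "y": -0.4, "z": 2.4, "spin": -0.015}]
```

Emit:
play_rows([
  {"x": 0, "y": 0, "z": 2.5, "spin": 0},
])

```text
time: 22.15
position: [0.6369, 0.1457, 0.0371]
tool_rot: [0.712, 0.702, -0.002, -0.002]
ft_force: [0.0, 0.3, 0.2]
grip_width: 0.0243
```

```bash
python3 st.py;python3 pl.py .636,.1455,.0367,1.5708; python3 - <<'E'
from h import *
p=cams.camera('scene');save(cv2.resize(p['img'][210:330,200:360],None,fx=5,fy=5),'s7')
E
```

```text
t 22.35 pos [0.6368 0.1457 0.0367] tilt rad/tan -0.0062 0.0004
cur [0.6368 0.1457 0.0367] 1.556 t 22.35 tilt [-0.006 -0.001 -1.   ] q [ 0.05  0.8   1.48 -0.    0.87  0.07] g 0.0247 F [0.3 0.8 0.1]
[{"x": -0.2, "y": -0.8, "z": 0.0, "spin": -0.015}]
```

View pics/s7.png

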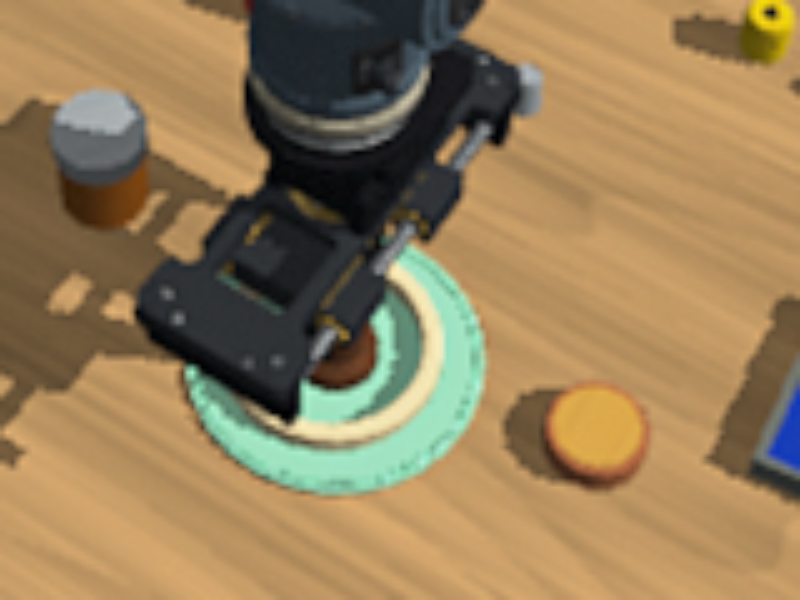

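Emit:
play_rows([
  {"x": 0, "y": -1, "z": 2, "spin": 0},
])

```text
time: 22.5
position: [0.6367, 0.146, 0.0364]
tool_rot: [0.712, 0.702, -0.002, -0.001]
ft_force: [-2.3, 0.3, 16.9]
grip_width: 0.025
```

```bash
python3 st.py;python3 pl.py .636,.1455,.0367,1.5708
```

```text
t 22.7 pos [0.6367 0.1459 0.0365] tilt rad/tan -0.0037 0.0001
cur [0.6367 0.1459 0.0365] 1.556 t 22.7 tilt [-0.004 -0.001 -1.   ] q [ 0.05  0.8   1.48 -0.    0.87  0.07] g 0.0245 F [-0.4 -0.3  8.5]
[{"x": -0.4, "y": -0.7, "z": -0.2, "spin": -0.014}]
```

Contact reached (8 N). Releasing, with a small upward step first to ease it.

Emit:
play_rows([
  {"x": 0, "y": 0, "z": 0, "spin": 0},
  {"x": 0, "y": 0, "z": 0, "spin": 0},
  {"x": 0, "y": 0, "z": 0, "spin": 0},
  {"x": 0, "y": 0, "z": 0, "spin": 0},
], grip=0.6)

```text
time: 23.1
position: [0.6362, 0.1459, 0.0366]
tool_rot: [0.712, 0.702, -0.002, -0.001]
ft_force: [-0.9, -0.4, 0.6]
grip_width: 0.0474
```

```bash
python3 st.py;python3 pl.py .636,.1455,.1,1.5708
```

```text
t 23.3 pos [0.6363 0.1459 0.0367] tilt rad/tan -0.0042 0.0001
cur [0.6363 0.1459 0.0367] 1.556 t 23.3 tilt [-0.004 -0.001 -1.   ] q [ 0.05  0.8   1.48 -0.    0.87  0.07] g 0.0516 F [-0.2  0.2 -0.1]
[{"x": -0.3, "y": -0.3, "z": -31.6, "spin": -0.007}, {"x": -0.3, "y": -0.3, "z": -31.6, "spin": -0.007}]
```

Emit:
play_rows([
  {"x": 0, "y": 0, "z": -40, "spin": 0},
  {"x": 0, "y": 0, "z": -40, "spin": 0},
  {"x": 0, "y": 0, "z": -20, "spin": 0},
])

```text
time: 23.6
position: [0.6333, 0.1456, 0.1337]
tool_rot: [0.712, 0.702, -0.007, -0.005]
ft_force: [0.1, 0.6, -0.3]
grip_width: 0.052
```

```bash
python3 st.py;python3 pl.py .4597,.1463,.10,1.5708
```

```text
t 23.8 pos [0.6319 0.1455 0.1309] tilt rad/tan -0.0201 0.0027
cur [0.6319 0.1455 0.1309] 1.556 t 23.8 tilt [-0.02  -0.002 -1.   ] q [ 0.05  0.67  1.43 -0.    1.06  0.07] g 0.0521 F [-0.2  0.2 -0.1]
[{"x": -0.4, "y": -42.9, "z": 8.6, "spin": -0.004}, {"x": -0.3, "y": -42.9, "z": 8.6, "spin": -0.004}, {"x": -0.1, "y": -42.9, "z": 8.6, "spin": -0.004}, {"x": 0.1, "y": -42.9, "z": 8.6, "spin": -0.004}]
```

Emit:
play_rows([
  {"x": 0, "y": -43, "z": 0, "spin": 0},
  {"x": 0, "y": -43, "z": 5, "spin": 0},
  {"x": 0, "y": -43, "z": 5, "spin": 0},
  {"x": 0, "y": -35, "z": 5, "spin": 0},
])

```text
time: 24.2
position: [0.4646, 0.1468, 0.1123]
tool_rot: [0.713, 0.701, -0.009, -0.007]
ft_force: [0.5, -0.4, 0.5]
grip_width: 0.0523
```

```bash
python3 st.py;python3 pl.py .4597,.1463,.05,1.5708; python3 - <<'E'
from h import *
o=robot.get_obs();p=cams.camera('wrist');T=wristT(p,o);im=p['img'].copy()
for d in nets.outline_of(p,'thimble_center')[:3]: print(d['conf'],d['pixel'],d['region'].sum(),locate(p,'thimble_center',d['region'],T).round(4))
cv2.polylines(im,[cv2.convexHull(proj(p,M['thimble_center']+np.r_[.4597,.1463,0],T).round().astype(np.int32))],True,(255,0,0))
save(im,'w8')
E
python3 chk.py hoop_center bobbin_center jar_center; ls -t pics|head -2
```

```text
t 24.4 pos [0.4673 0.147  0.1128] tilt rad/tan -0.0202 0.0041
cur [0.4673 0.147  0.1128] 1.554 t 24.4 tilt [-0.021 -0.002 -1.   ] q [ 0.08  0.53  1.85 -0.    0.78  0.09] g 0.052 F [ 0.3 -0.1  0.5]
[{"x": -0.3, "y": -3.1, "z": 31.5, "spin": -0.008}, {"x": -0.3, "y": -3.1, "z": 31.5, "spin": -0.008}]
0.9 [251.5, 193.7] 481 [0.4586 0.1482]
0.28 [440.5, 159.6] 8463 [0.6161 0.1722]
top hoop_center 0.96 [385. 301.] 603 [ 0.1922 -0.2957] ring [ 0.1935 -0.292 ]
top hoop_center 0.73 [212. 105.] 280 [0.6465 0.1329] ring [0.6351 0.1421]
top bobbin_center 0.49 [208. 114.] 11 [0.638  0.1311] 
top jar_center 0.64 [256. 119.] 354 [0.6226 0.0018] 
scene hoop_center 0.79 [224. 102.] 306 [ 0.1934 -0.2961] ring [ 0.1991 -0.2896]
scene hoop_center 0.72 [255. 264.] 781 [0.6361 0.1397] ring [0.6384 0.1432]
scene bobbin_center 0.69 [266. 278.] 338 [0.6355 0.1455] 
scene jar_center 0.94 [216. 240.] 446 [0.6206 0.0007] 
c_scene_24.9.png
c_top_24.7.png
```

View pics/w8.png

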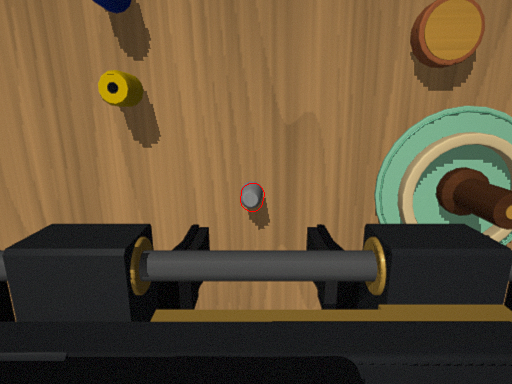

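Emit:
play_rows([
  {"x": 0, "y": -7, "z": 35, "spin": 0},
  {"x": 0, "y": 0, "z": 20, "spin": 0},
])

```text
time: 25.1
position: [0.465, 0.1473, 0.0608]
tool_rot: [0.713, 0.701, -0.003, -0.002]
ft_force: [0.2, -0.7, -0.1]
grip_width: 0.0521
```

```bash
python3 st.py;python3 pl.py .4594,.1469,.006,1.5708
```

```text
t 25.3 pos [0.467  0.1474 0.062 ] tilt rad/tan -0.0049 0.0007
cur [0.467  0.1474 0.062 ] 1.553 t 25.3 tilt [-0.005 -0.001 -1.   ] q [ 0.08  0.62  1.9  -0.    0.63  0.1 ] g 0.0525 F [ 0.3  0.5 -0.2]
[{"x": -0.3, "y": -3.7, "z": 28.0, "spin": -0.009}, {"x": -0.2, "y": -3.7, "z": 28.0, "spin": -0.009}]
```

Emit:
play_rows([
  {"x": 0, "y": -7.5, "z": 30, "spin": -0.018},
])

```text
time: 25.4
position: [0.4647, 0.1479, 0.0351]
tool_rot: [0.707, 0.707, 0.003, 0.002]
ft_force: [0.9, 0.5, -0.9]
grip_width: 0.0521
```

```bash
python3 st.py
```

```text
t 25.6 pos [0.4597 0.1475 0.0328] tilt rad/tan -0.0048 0.0007
```

Emit:
play_rows([
  {"x": 0, "y": 0, "z": 24, "spin": 0},
])

```text
time: 25.7
position: [0.463, 0.1479, 0.0117]
tool_rot: [0.707, 0.707, 0.001, 0.001]
ft_force: [1.2, 0.1, -1.2]
grip_width: 0.0522
```

```bash
python3 st.py;python3 pl.py .4594,.1469,.006,1.5708
```

```text
t 25.9 pos [0.4602 0.1476 0.0098] tilt rad/tan -0.0037 0.0004
cur [0.4602 0.1476 0.0098] 1.571 t 25.9 tilt [-0.004 -0.001 -1.   ] q [ 0.08  0.72  1.93 -0.    0.49  0.08] g 0.0525 F [-0.4  0.7 -0. ]
[{"x": -0.7, "y": -0.8, "z": 3.8, "spin": 0.0}]
```

Emit:
play_rows([
  {"x": -0.5, "y": -0.7, "z": 3, "spin": 0},
], grip=0, newtons=12)

```text
time: 26.0
position: [0.4606, 0.1472, 0.008]
tool_rot: [0.707, 0.707, -0.001, -0.0]
ft_force: [0.1, -0.7, -0.3]
grip_width: 0.0488
```

```bash
python3 st.py;python3 st.py;python3 st.py;python3 pl.py .4594,.1469,.006,1.5708
```

```text
t 26.2 pos [0.4598 0.1471 0.0073] tilt rad/tan -0.0028 0.0002
t 26.4 pos [0.4596 0.1471 0.0069] tilt rad/tan -0.0035 0.0004
t 26.6 pos [0.4595 0.1471 0.0069] tilt rad/tan -0.0036 0.0004
cur [0.4595 0.1471 0.0069] 1.571 t 26.6 tilt [-0.004 -0.001 -1.   ] q [ 0.08  0.73  1.93 -0.    0.48  0.08] g 0.018 F [-0.2 -0.6  1.7]
[{"x": -0.2, "y": -0.1, "z": 0.9, "spin": 0.0}]
```

Emit:
play_rows([
  {"x": 0, "y": 0, "z": -30, "spin": 0},
  {"x": 0, "y": 0, "z": -45, "spin": 0},
  {"x": 0, "y": 0, "z": -30, "spin": 0},
])

```text
time: 26.9
position: [0.4566, 0.1467, 0.1101]
tool_rot: [0.707, 0.707, -0.006, -0.005]
ft_force: [1.4, -0.2, -0.7]
grip_width: 0.0178
```

```bash
python3 st.py;python3 pl.py .52,-.39,.11,1.5708; python3 - <<'E'
from h import *
p=cams.camera('wrist');save(p['img'][100:330,100:420],'w9')
E
```

```text
t 27.1 pos [0.4567 0.1467 0.1088] tilt rad/tan -0.0154 0.0032
cur [0.4567 0.1467 0.1088] 1.571 t 27.1 tilt [-0.016 -0.002 -1.   ] q [ 0.08  0.53  1.89 -0.    0.74  0.08] g 0.0178 F [ 0.2 -0.5 -1. ]
[{"x": -44.7, "y": 5.3, "z": -0.1, "spin": -0.0}, {"x": -44.7, "y": 5.3, "z": -0.1, "spin": -0.0}, {"x": -44.7, "y": 5.3, "z": -0.1, "spin": -0.0}, {"x": -44.7, "y": 5.3, "z": -0.1, "spin": -0.0}, {"x": -44.7, "y": 5.3, "z": -0.1, "spin": -0.0}, {"x": -44.7, "y": 5.3, "z": -0.1, "spin": -0.0}, {"x": -44.7, "y": 5.3, "z": -0.1, "spin": -0.0}, {"x": -44.7, "y": 5.3, "z": -0.1, "spin": -0.0}]
[{"x": -44.7, "y": 5.3, "z": -0.1, "spin": -0.0}, {"x": -44.7, "y": 5.3, "z": -0.1, "spin": -0.0}, {"x": -44.7, "y": 5.3, "z": -0.1, "spin": -0.0}, {"x": -44.7, "y": 5.3, "z": -0.1, "spin": -0.0}]
```

View pics/w9.png

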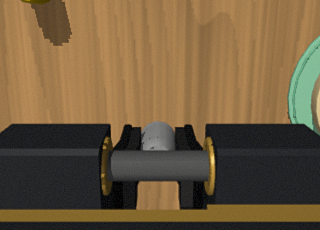

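Thimble held (crop (157,135)). Carrying it to the saucer.

Emit:
play_rows([
  {"x": -25, "y": 3, "z": 0, "spin": 0},
  {"x": -45, "y": 5, "z": 0, "spin": 0},
  {"x": -45, "y": 5, "z": 0, "spin": 0},
  {"x": -45, "y": 5, "z": 0, "spin": 0},
  {"x": -45, "y": 5, "z": 0, "spin": 0},
  {"x": -45, "y": 5, "z": 0, "spin": 0},
  {"x": -45, "y": 5, "z": 0, "spin": 0},
  {"x": -45, "y": 5, "z": 0, "spin": 0},
])

```text
time: 27.95
position: [0.4862, -0.1971, 0.092]
tool_rot: [0.703, 0.711, -0.013, -0.02]
ft_force: [0.8, 0.3, -0.8]
grip_width: 0.0181
```

Emit:
play_rows([
  {"x": -45, "y": 6, "z": 0, "spin": 0},
  {"x": -45, "y": 6, "z": 0, "spin": 0},
  {"x": -45, "y": 6, "z": 0, "spin": 0},
  {"x": -30, "y": 6, "z": 0, "spin": 0},
])

```text
time: 28.35
position: [0.5068, -0.3681, 0.0785]
tool_rot: [0.704, 0.709, -0.013, -0.028]
ft_force: [1.2, 0.3, -0.8]
grip_width: 0.0178
```

```bash
python3 st.py;python3 pl.py .5305,-.401,.05,1.5708
```

```text
t 28.55 pos [ 0.5063 -0.3646  0.0786] tilt rad/tan -0.0614 -0.0167
cur [ 0.5063 -0.3646  0.0786] 1.577 t 28.55 tilt [-0.06   0.022 -0.998] q [-0.79  0.73  1.5  -0.03  0.97 -0.78] g 0.018 F [-1.5  0.3 -1. ]
[{"x": -18.6, "y": 12.8, "z": 13.1, "spin": 0.003}, {"x": -18.6, "y": 12.9, "z": 13.1, "spin": 0.003}]
```

Emit:
play_rows([
  {"x": -29, "y": 40, "z": -5, "spin": 0},
  {"x": 29, "y": -40, "z": 0, "spin": 0},
  {"x": 0, "y": 0, "z": 0, "spin": 0},
])

```text
time: 28.85
position: [0.5135, -0.3647, 0.0738]
tool_rot: [0.703, 0.71, -0.013, -0.041]
ft_force: [-1.6, 3.1, -1.4]
grip_width: 0.0182
```

```bash
python3 st.py;python3 pl.py .5305,-.401,.05,1.5708
```

```text
t 29.05 pos [ 0.5242 -0.3761  0.0801] tilt rad/tan -0.0563 -0.0169
cur [ 0.5242 -0.3761  0.0801] 1.58 t 29.05 tilt [-0.056  0.019 -0.998] q [-0.78  0.75  1.44 -0.03  1.01 -0.78] g 0.0179 F [ 0.  -0.5 -0. ]
[{"x": -25.5, "y": 7.7, "z": 29.2, "spin": 0.009}]
```

Emit:
play_rows([
  {"x": 0, "y": 0, "z": -45, "spin": 0},
])

```text
time: 29.15
position: [0.5232, -0.373, 0.1196]
tool_rot: [0.703, 0.71, -0.013, -0.034]
ft_force: [1.1, -0.2, -0.7]
grip_width: 0.018
```

```bash
python3 st.py
```

```text
t 29.35 pos [ 0.5279 -0.3774  0.1271] tilt rad/tan -0.0523 -0.0175
```

Emit:
play_rows([
  {"x": 0, "y": 0, "z": -45, "spin": 0},
])

```text
time: 29.45
position: [0.526, -0.3739, 0.1655]
tool_rot: [0.703, 0.711, -0.013, -0.033]
ft_force: [-0.6, 0.3, -0.9]
grip_width: 0.0178
```

```bash
python3 st.py
```

```text
t 29.65 pos [ 0.5305 -0.3781  0.1728] tilt rad/tan -0.0507 -0.0177
```

Emit:
play_rows([
  {"x": 0, "y": 0, "z": -45, "spin": 0},
])

```text
time: 29.75
position: [0.5283, -0.3746, 0.21]
tool_rot: [0.703, 0.71, -0.013, -0.033]
ft_force: [-0.6, -0.0, -1.0]
grip_width: 0.0179
```

```bash
python3 st.py;python3 pl.py .5305,-.401,.05,1.5708
```

```text
t 29.95 pos [ 0.5327 -0.3785  0.2173] tilt rad/tan -0.0511 -0.0176
cur [ 0.5327 -0.3785  0.2173] 1.581 t 29.95 tilt [-0.052  0.015 -0.999] q [-0.78  0.59  1.32 -0.03  1.28 -0.78] g 0.0179 F [-0.6 -0.2  0. ]
[{"x": -6.3, "y": 1.6, "z": 41.7, "spin": 0.003}, {"x": -6.3, "y": 1.6, "z": 41.7, "spin": 0.003}, {"x": -6.3, "y": 1.6, "z": 41.7, "spin": 0.003}, {"x": -6.3, "y": 1.6, "z": 41.7, "spin": 0.003}]
```

Emit:
play_rows([
  {"x": -5, "y": 1, "z": 40, "spin": 0},
  {"x": -5, "y": 1, "z": 40, "spin": 0},
  {"x": -5, "y": 1, "z": 40, "spin": 0},
  {"x": -2, "y": 0, "z": 20, "spin": 0},
])

```text
time: 30.35
position: [0.5268, -0.3913, 0.07]
tool_rot: [0.703, 0.711, -0.013, -0.025]
ft_force: [0.2, 0.2, -0.3]
grip_width: 0.018
```

```bash
python3 st.py;python3 pl.py .5305,-.401,.05,1.5708
```

```text
t 30.55 pos [ 0.5293 -0.3933  0.0745] tilt rad/tan -0.0471 -0.0188
cur [ 0.5293 -0.3933  0.0745] 1.582 t 30.55 tilt [-0.049  0.013 -0.999] q [-0.8   0.77  1.41 -0.03  1.01 -0.79] g 0.0179 F [0.5 0.3 0.6]
[{"x": -8.0, "y": 2.3, "z": 24.3, "spin": 0.012}]
```

Emit:
play_rows([
  {"x": -8, "y": 2, "z": 40, "spin": 0.01},
])

```text
time: 30.65
position: [0.534, -0.4043, 0.0406]
tool_rot: [0.706, 0.708, -0.013, -0.015]
ft_force: [0.2, -1.3, 0.6]
grip_width: 0.018
```

```bash
python3 st.py;python3 pl.py .5305,-.401,.011,1.5708; python3 chk.py saucer; python3 - <<'E'
from h import *
p=cams.camera('scene');save(cv2.resize(p['img'][90:210,60:220],None,fx=5,fy=5),'s10')
E
```

```text
t 30.85 pos [ 0.5294 -0.4006  0.035 ] tilt rad/tan -0.0475 -0.0191
cur [ 0.5294 -0.4006  0.035 ] 1.573 t 30.85 tilt [-0.049  0.013 -0.999] q [-0.8   0.83  1.41 -0.03  0.95 -0.79] g 0.0181 F [-0.6  0.   1.6]
[{"x": -0.8, "y": 2.3, "z": 23.9, "spin": 0.002}]
scene saucer 0.65 [128. 160.] 843 [ 0.5354 -0.3948]
```

View pics/s10.png

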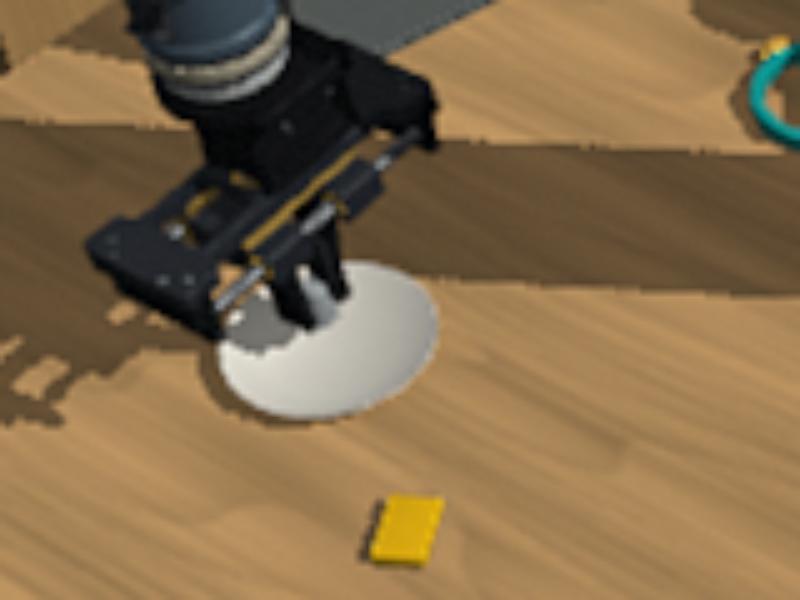

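Thimble is over the middle of the saucer. Descending.

Emit:
play_rows([
  {"x": -0.5, "y": 2, "z": 18, "spin": 0},
])

```text
time: 31.2
position: [0.5336, -0.4036, 0.0218]
tool_rot: [0.706, 0.708, -0.013, -0.016]
ft_force: [-0.1, -0.8, -0.9]
grip_width: 0.0175
```

```bash
python3 st.py;python3 pl.py .5305,-.401,.011,1.5708
```

```text
t 31.4 pos [ 0.5311 -0.4011  0.0177] tilt rad/tan -0.0453 -0.0195
cur [ 0.5311 -0.4011  0.0177] 1.573 t 31.4 tilt [-0.048  0.012 -0.999] q [-0.8   0.85  1.41 -0.03  0.92 -0.78] g 0.018 F [ 0.  -0.4  0.5]
[{"x": 0.1, "y": -0.2, "z": 6.7, "spin": 0.002}]
```

Emit:
play_rows([
  {"x": 0, "y": 0, "z": 4.5, "spin": 0},
])

```text
time: 31.5
position: [0.5313, -0.4015, 0.0135]
tool_rot: [0.706, 0.708, -0.013, -0.02]
ft_force: [-0.4, 0.0, 0.6]
grip_width: 0.0178
```

```bash
python3 st.py;python3 pl.py .5305,-.401,.011,1.5708
```

```text
t 31.7 pos [ 0.5307 -0.401   0.0129] tilt rad/tan -0.0458 -0.0194
cur [ 0.5307 -0.401   0.0129] 1.573 t 31.7 tilt [-0.048  0.012 -0.999] q [-0.8   0.86  1.42 -0.03  0.91 -0.78] g 0.0178 F [-0.4  0.1  0.1]
[{"x": -0.1, "y": -0.1, "z": 2.0, "spin": 0.002}]
```

Emit:
play_rows([
  {"x": 0, "y": 0, "z": 2, "spin": 0},
])

```text
time: 31.8
position: [0.5309, -0.4013, 0.0112]
tool_rot: [0.706, 0.708, -0.013, -0.021]
ft_force: [-0.5, -0.3, 1.2]
grip_width: 0.0176
```

```bash
python3 st.py;python3 pl.py .5305,-.401,.011,1.5708
```

```text
t 32.0 pos [ 0.5309 -0.4012  0.0112] tilt rad/tan -0.0450 -0.0195
cur [ 0.5309 -0.4012  0.0112] 1.573 t 32.0 tilt [-0.048  0.012 -0.999] q [-0.8   0.86  1.42 -0.03  0.91 -0.78] g 0.0179 F [ 0.4 -0.3  1. ]
[{"x": 0.2, "y": -0.4, "z": 0.2, "spin": 0.002}]
```

Emit:
play_rows([
  {"x": 0, "y": 0, "z": 0.5, "spin": 0},
], grip=0.42)

```text
time: 32.1
position: [0.5309, -0.4012, 0.0109]
tool_rot: [0.706, 0.708, -0.013, -0.021]
ft_force: [-0.5, -0.4, -0.4]
grip_width: 0.021
```

```bash
python3 st.py;python3 st.py;python3 pl.py .5305,-.401,.1,1.5708
```

```text
t 32.3 pos [ 0.5307 -0.4011  0.0106] tilt rad/tan -0.0454 -0.0194
t 32.5 pos [ 0.5308 -0.4011  0.0106] tilt rad/tan -0.0452 -0.0195
cur [ 0.5308 -0.4011  0.0106] 1.573 t 32.5 tilt [-0.048  0.012 -0.999] q [-0.8   0.86  1.42 -0.03  0.91 -0.78] g 0.0361 F [-0.2  0.2  1.1]
[{"x": 0.6, "y": -2.3, "z": -44.6, "spin": 0.001}, {"x": 0.6, "y": -2.3, "z": -44.6, "spin": 0.001}]
```

Emit:
play_rows([
  {"x": 0, "y": 0, "z": -20, "spin": 0},
  {"x": 0, "y": 0, "z": -40, "spin": 0},
  {"x": 0, "y": 0, "z": -40, "spin": 0},
])

```text
time: 32.8
position: [0.5316, -0.3986, 0.1053]
tool_rot: [0.706, 0.707, -0.013, -0.03]
ft_force: [1.2, -0.3, -1.4]
grip_width: 0.0369
```

```bash
python3 st.py; python3 - <<'E'
from h import *
o=robot.get_obs();p=cams.camera('wrist');T=wristT(p,o);save(p['img'],'w11')
for d in nets.outline_of(p,'thimble_center')[:2]: print(d['conf'],d['pixel'],locate(p,'thimble_center',d['region'],T)) 
E
```

```text
t 33.0 pos [ 0.5327 -0.3996  0.1065] tilt rad/tan -0.0569 -0.0175
0.7 [259.9, 200.9] [ 0.52972196 -0.4009022 ]
```

View pics/w11.png

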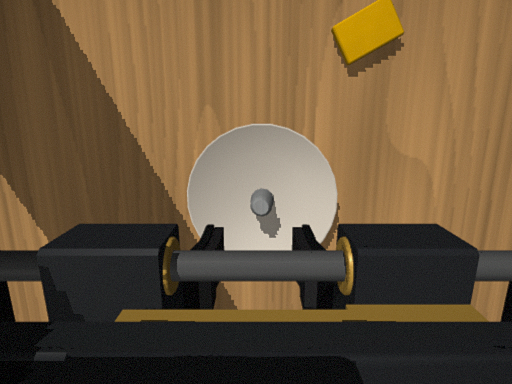

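```bash
python3 pl.py .4805,.0048,.13,1.5708
```

```text
cur [ 0.5314 -0.3983  0.1041] 1.572 t 33.1 tilt [-0.06   0.024 -0.998] q [-0.8   0.74  1.37 -0.03  1.09 -0.79] g 0.0367 F [ 0.5  0.2 -0.6]
[{"x": 44.9, "y": -5.7, "z": -1.5, "spin": 0.0}, {"x": 44.9, "y": -5.7, "z": -1.5, "spin": 0.0}, {"x": 44.9, "y": -5.7, "z": -1.5, "spin": 0.0}, {"x": 44.9, "y": -5.7, "z": -1.5, "spin": 0.0}, {"x": 44.9, "y": -5.7, "z": -1.5, "spin": 0.0}, {"x": 44.9, "y": -5.7, "z": -1.5, "spin": 0.0}, {"x": 44.9, "y": -5.7, "z": -1.5, "spin": 0.0}, {"x": 44.9, "y": -5.7, "z": -1.5, "spin": 0.0}]
[{"x": 44.9, "y": -5.7, "z": -1.5, "spin": 0.0}]
```

Emit:
play_rows([
  {"x": 45, "y": -6, "z": -2, "spin": 0},
  {"x": 45, "y": -6, "z": -2, "spin": 0},
  {"x": 45, "y": -6, "z": -2, "spin": 0},
  {"x": 45, "y": -6, "z": -2, "spin": 0},
  {"x": 45, "y": -6, "z": -2, "spin": 0},
  {"x": 45, "y": -6, "z": -2, "spin": 0},
  {"x": 45, "y": -6, "z": -2, "spin": 0},
  {"x": 45, "y": -6, "z": -2, "spin": 0},
], grip=0.6)

```text
time: 33.9
position: [0.4761, -0.0303, 0.12]
tool_rot: [0.71, 0.703, -0.016, -0.039]
ft_force: [0.9, 0.3, -1.0]
grip_width: 0.052
```

```bash
python3 st.py; python3 pl.py .4805,.0048,.13,1.5708
```

```text
t 34.1 pos [ 0.477  -0.0312  0.1203] tilt rad/tan -0.0789 0.0276
cur [ 0.477  -0.0312  0.1203] 1.562 t 34.1 tilt [-0.077  0.033 -0.997] q [-0.31  0.52  1.83  0.01  0.87 -0.3 ] g 0.0525 F [0.2 0.  0.1]
[{"x": 36.3, "y": 2.6, "z": -8.8, "spin": -0.009}]
```

Emit:
play_rows([
  {"x": 9, "y": 0, "z": -50, "spin": 0},
  {"x": 9, "y": 0, "z": -50, "spin": 0},
  {"x": 9, "y": 0, "z": -50, "spin": 0},
  {"x": 9, "y": 0, "z": -50, "spin": 0},
])

```text
time: 34.5
position: [0.491, -0.0069, 0.3148]
tool_rot: [0.712, 0.7, -0.023, -0.05]
ft_force: [1.7, 0.8, -0.8]
grip_width: 0.0521
```

```bash
python3 st.py; python3 pl.py .4805,.0048,.13,1.5708
```

```text
t 34.7 pos [ 0.4918 -0.007   0.3142] tilt rad/tan -0.0990 0.0362
cur [ 0.4918 -0.007   0.3142] 1.553 t 34.7 tilt [-0.098  0.038 -0.994] q [-0.25  0.29  1.57  0.01  1.39 -0.24] g 0.0521 F [-0.6 -1.  -0.4]
[{"x": 1.2, "y": 1.7, "z": 46.2, "spin": -0.004}, {"x": 1.2, "y": 1.7, "z": 46.2, "spin": -0.004}, {"x": 1.3, "y": 1.7, "z": 46.2, "spin": -0.004}, {"x": 1.3, "y": 1.8, "z": 46.2, "spin": -0.004}]
```

Emit:
play_rows([
  {"x": 1, "y": 2, "z": 46, "spin": 0},
  {"x": 1, "y": 2, "z": 46, "spin": 0},
  {"x": 1, "y": 2, "z": 46, "spin": 0},
  {"x": 1, "y": 2, "z": 20, "spin": 0},
])

```text
time: 35.1
position: [0.4836, -0.002, 0.1486]
tool_rot: [0.714, 0.698, -0.022, -0.048]
ft_force: [0.2, -1.4, 0.4]
grip_width: 0.0523
```

```bash
python3 st.py
```

```text
t 35.3 pos [ 0.4877 -0.0025  0.1529] tilt rad/tan -0.0910 0.0348
```

Emit:
play_rows([
  {"x": 0, "y": 50, "z": 0, "spin": 0},
  {"x": 0, "y": -50, "z": 0, "spin": 0},
  {"x": 0, "y": 0, "z": 0, "spin": 0},
])

```text
time: 35.6
position: [0.4982, -0.0049, 0.1488]
tool_rot: [0.715, 0.698, -0.023, -0.048]
ft_force: [-2.7, 0.4, 0.1]
grip_width: 0.0521
```

```bash
python3 st.py
```

```text
t 35.8 pos [ 0.5135 -0.0087  0.154 ] tilt rad/tan -0.0698 0.0286
```

Emit:
play_rows([
  {"x": 0, "y": -30, "z": 0, "spin": 0},
])

```text
time: 35.9
position: [0.4889, -0.0094, 0.1577]
tool_rot: [0.716, 0.698, -0.012, -0.031]
ft_force: [-0.1, -0.3, -0.7]
grip_width: 0.0522
```

```bash
python3 st.py
```

```text
t 36.1 pos [ 0.4846 -0.0082  0.1575] tilt rad/tan -0.0664 0.0279
```

Emit:
play_rows([
  {"x": -20, "y": 45, "z": 0, "spin": 0},
  {"x": 20, "y": -45, "z": 0, "spin": 0},
  {"x": 0, "y": 0, "z": 0, "spin": 0},
])

```text
time: 36.4
position: [0.4953, -0.0121, 0.1551]
tool_rot: [0.716, 0.698, -0.014, -0.034]
ft_force: [-1.4, 1.3, -1.8]
grip_width: 0.052
```

```bash
python3 st.py
```

```text
t 36.6 pos [ 0.5095 -0.0169  0.1598] tilt rad/tan -0.0412 0.0211
```

Emit:
play_rows([
  {"x": 15, "y": -40, "z": 0, "spin": 0},
  {"x": 0, "y": 0, "z": 0, "spin": 0},
])

```text
time: 36.8
position: [0.4702, -0.0008, 0.1626]
tool_rot: [0.716, 0.697, -0.006, -0.022]
ft_force: [-0.9, -0.0, 0.1]
grip_width: 0.0523
```

```bash
python3 st.py;  python3 pl.py .4805,.0048,.09,1.5708
```

```text
t 37.0 pos [ 0.4791 -0.0039  0.1639] tilt rad/tan -0.0257 0.0183
cur [ 0.4791 -0.0039  0.1639] 1.542 t 37.0 tilt [-0.026  0.019 -1.   ] q [-0.25  0.43  1.83  0.01  0.9  -0.23] g 0.0524 F [ 0.6 -0.5  0.3]
[{"x": 3.7, "y": 1.6, "z": 37.0, "spin": -0.014}, {"x": 3.7, "y": 1.6, "z": 37.0, "spin": -0.014}]
```

Emit:
play_rows([
  {"x": 4, "y": 2, "z": 40, "spin": -0.014},
  {"x": 4, "y": 0, "z": 0, "spin": -0.014},
])

```text
time: 37.2
position: [0.4842, 0.0034, 0.1244]
tool_rot: [0.707, 0.707, -0.001, -0.013]
ft_force: [-0.2, 0.4, 0.2]
grip_width: 0.0522
```

```bash
python3 st.py; python3 - <<'E'
from h import *
o=robot.get_obs();p=cams.camera('wrist');T=wristT(p,o);im=p['img'].copy()
for d in nets.outline_of(p,'red_bead_center')[:3]: print(d['conf'],d['pixel'],d['region'].sum(),locate(p,'red_bead_center',d['region'],T).round(4))
cv2.polylines(im,[cv2.convexHull(proj(p,M['red_bead_center']+np.r_[.4808,.0048,0],T).round().astype(np.int32))],True,(0,255,0))
save(im,'w12')
E
python3 pl.py .4808,.0048,.006,1.5708
```

```text
t 37.4 pos [0.4874 0.0028 0.1289] tilt rad/tan -0.0091 0.0145
0.96 [254.7, 189.2] 805 [0.4806 0.0075]
cur [0.4871 0.0028 0.129 ] 1.57 t 37.5 tilt [-0.009  0.014 -1.   ] q [-0.23  0.5   1.86  0.02  0.8  -0.24] g 0.0523 F [ 1.5 -0.3 -1.1]
[{"x": 0.1, "y": -1.7, "z": 41.0, "spin": -0.0}, {"x": 0.1, "y": -1.7, "z": 41.0, "spin": -0.0}, {"x": 0.1, "y": -1.7, "z": 41.0, "spin": -0.0}]
```

View pics/w12.png

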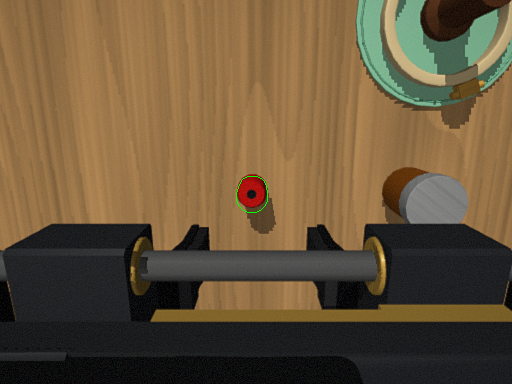

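Emit:
play_rows([
  {"x": 3, "y": -5, "z": 41, "spin": 0},
])

```text
time: 37.6
position: [0.4878, 0.0049, 0.0925]
tool_rot: [0.707, 0.707, 0.006, -0.001]
ft_force: [1.8, -0.9, -1.3]
grip_width: 0.0522
```

```bash
python3 st.py
```

```text
t 37.8 pos [0.4814 0.0064 0.0886] tilt rad/tan -0.0098 0.0147
```

Emit:
play_rows([
  {"x": 0, "y": 0, "z": 41, "spin": 0},
])

```text
time: 37.9
position: [0.4866, 0.0058, 0.052]
tool_rot: [0.707, 0.707, 0.005, -0.003]
ft_force: [0.8, 0.4, -1.2]
grip_width: 0.0524
```

```bash
python3 st.py;python3 pl.py .4808,.006,.007,1.5708
```

```text
t 38.1 pos [0.4812 0.0069 0.0485] tilt rad/tan -0.0100 0.0148
cur [0.4812 0.0069 0.0485] 1.57 t 38.1 tilt [-0.01   0.015 -1.   ] q [-0.23  0.64  1.92  0.02  0.59 -0.24] g 0.0522 F [ 0.7 -0.5 -0.2]
[{"x": -1.5, "y": -0.0, "z": 41.5, "spin": -0.001}]
```

Emit:
play_rows([
  {"x": -1, "y": 0, "z": 35, "spin": 0},
])

```text
time: 38.2
position: [0.4856, 0.0055, 0.0179]
tool_rot: [0.707, 0.707, 0.005, -0.004]
ft_force: [1.7, -0.2, 0.2]
grip_width: 0.0522
```

```bash
python3 st.py
```

```text
t 38.4 pos [0.4814 0.0063 0.0151] tilt rad/tan -0.0088 0.0145
```

Emit:
play_rows([
  {"x": 0, "y": 0, "z": 6, "spin": 0},
], grip=0, newtons=20)

```text
time: 38.5
position: [0.4829, 0.0061, 0.0114]
tool_rot: [0.707, 0.707, 0.003, -0.006]
ft_force: [1.1, 0.3, -0.6]
grip_width: 0.0492
```

```bash
python3 st.py;python3 st.py;python3 st.py;python3 pl.py .664,-.1245,.13,1.5708
```

```text
t 38.7 pos [0.4819 0.0063 0.0101] tilt rad/tan -0.0072 0.0141
t 38.9 pos [0.4816 0.0064 0.0096] tilt rad/tan -0.0081 0.0144
t 39.1 pos [0.4816 0.0064 0.0096] tilt rad/tan -0.0081 0.0144
cur [0.4816 0.0064 0.0096] 1.57 t 39.1 tilt [-0.008  0.014 -1.   ] q [-0.23  0.72  1.93  0.03  0.5  -0.25] g 0.0252 F [-0.  -0.2  5.6]
[{"x": -21.5, "y": 30.2, "z": -20.6, "spin": -0.0}, {"x": -21.5, "y": 30.2, "z": -20.6, "spin": -0.0}, {"x": -21.5, "y": 30.2, "z": -20.6, "spin": -0.0}, {"x": -21.5, "y": 30.2, "z": -20.6, "spin": -0.0}, {"x": -21.5, "y": 30.2, "z": -20.6, "spin": -0.0}, {"x": -21.5, "y": 30.2, "z": -20.6, "spin": -0.0}]
```

Emit:
play_rows([
  {"x": 0, "y": 0, "z": -40, "spin": 0},
])

```text
time: 39.2
position: [0.4785, 0.0064, 0.0457]
tool_rot: [0.707, 0.707, -0.001, -0.013]
ft_force: [0.2, -0.3, 0.1]
grip_width: 0.0251
```

```bash
python3 st.py
```

```text
t 39.4 pos [0.4824 0.0057 0.0501] tilt rad/tan -0.0065 0.0140
```

Emit:
play_rows([
  {"x": 0, "y": 0, "z": -50, "spin": 0},
])

```text
time: 39.5
position: [0.4774, 0.006, 0.0927]
tool_rot: [0.707, 0.707, -0.003, -0.015]
ft_force: [0.2, -0.1, -0.2]
grip_width: 0.0249
```

```bash
python3 st.py
```

```text
t 39.7 pos [0.483  0.005  0.0996] tilt rad/tan -0.0054 0.0137
```

Emit:
play_rows([
  {"x": -26, "y": 37, "z": -15, "spin": 0},
])

```text
time: 39.8
position: [0.5099, -0.017, 0.1107]
tool_rot: [0.706, 0.708, -0.002, -0.016]
ft_force: [-0.6, 0.5, -0.3]
grip_width: 0.0251
```

```bash
python3 st.py
```

```text
t 40.0 pos [ 0.5202 -0.0218  0.1132] tilt rad/tan -0.0068 0.0136
```

Emit:
play_rows([
  {"x": -28, "y": 40, "z": 0, "spin": 0},
])

```text
time: 40.1
position: [0.5497, -0.0447, 0.1097]
tool_rot: [0.707, 0.708, -0.002, -0.016]
ft_force: [0.7, 1.1, -0.2]
grip_width: 0.0249
```

```bash
python3 st.py
```

```text
t 40.3 pos [ 0.5592 -0.0498  0.1113] tilt rad/tan -0.0101 0.0139
```

Emit:
play_rows([
  {"x": -28, "y": 40, "z": 0, "spin": 0},
])

```text
time: 40.4
position: [0.5885, -0.0719, 0.1076]
tool_rot: [0.707, 0.707, -0.002, -0.018]
ft_force: [0.4, 0.1, -0.7]
grip_width: 0.0252
```

```bash
python3 st.py;python3 pl.py .663,-.1245,.1,1.5708
```

```text
t 40.6 pos [ 0.598  -0.0774  0.1095] tilt rad/tan -0.0133 0.0142
cur [ 0.598  -0.0774  0.1095] 1.568 t 40.6 tilt [-0.011  0.016 -1.   ] q [-0.32  0.65  1.58  0.01  0.93 -0.33] g 0.0253 F [-0.9  0.3  0. ]
[{"x": -23.5, "y": 32.6, "z": 4.0, "spin": -0.001}, {"x": -23.6, "y": 32.6, "z": 4.0, "spin": -0.001}]
```

Emit:
play_rows([
  {"x": -23.5, "y": 33, "z": 0, "spin": 0},
])

```text
time: 40.7
position: [0.6232, -0.0958, 0.1069]
tool_rot: [0.707, 0.707, -0.001, -0.016]
ft_force: [0.3, 0.6, -0.4]
grip_width: 0.0252
```

```bash
python3 st.py
```

```text
t 40.9 pos [ 0.6295 -0.1001  0.1081] tilt rad/tan -0.0165 0.0145
```

Emit:
play_rows([
  {"x": -23.5, "y": 33, "z": 10, "spin": 0},
])

```text
time: 41.0
position: [0.6562, -0.1186, 0.0972]
tool_rot: [0.707, 0.707, -0.001, -0.016]
ft_force: [1.0, -0.3, 0.3]
grip_width: 0.025
```

```bash
python3 st.py;python3 pl.py .663,-.1245,.05,1.5708
```

```text
t 41.2 pos [ 0.6606 -0.1224  0.0964] tilt rad/tan -0.0203 0.0149
cur [ 0.6606 -0.1224  0.0964] 1.568 t 41.2 tilt [-0.017  0.018 -1.   ] q [-0.35  0.74  1.39  0.01  1.03 -0.36] g 0.0255 F [0.2 1.  0.2]
[{"x": -2.9, "y": 3.2, "z": 46.3, "spin": -0.003}]
```

Emit:
play_rows([
  {"x": -3, "y": 3, "z": 46, "spin": 0},
])

```text
time: 41.3
position: [0.6667, -0.1249, 0.0564]
tool_rot: [0.708, 0.707, 0.003, -0.007]
ft_force: [1.5, -0.2, 0.0]
grip_width: 0.0253
```

```bash
python3 st.py;python3 - <<'E'
from h import *
p=cams.camera('scene');save(cv2.resize(p['img'][180:280,110:270],None,fx=5,fy=5),'s13')
E
python3 pl.py .663,-.1245,.016,1.5708
```

```text
t 41.5 pos [ 0.6604 -0.123   0.0496] tilt rad/tan -0.0256 0.0159
cur [ 0.6621 -0.1238  0.0513] 1.569 t 41.55 tilt [-0.018  0.019 -1.   ] q [-0.36  0.81  1.4   0.01  0.96 -0.36] g 0.025 F [ 0.1  0.3 -0.3]
[{"x": -1.4, "y": 1.5, "z": 35.3, "spin": -0.002}]
```

View pics/s13.png

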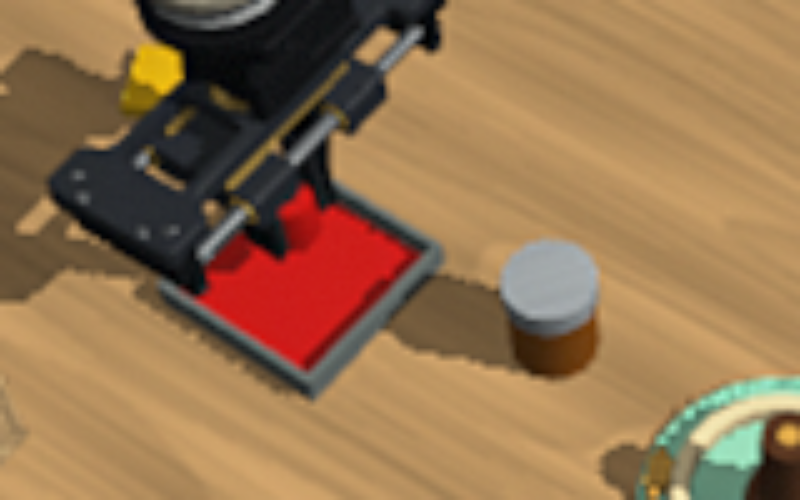

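Emit:
play_rows([
  {"x": -1, "y": 1.5, "z": 30, "spin": 0},
])

```text
time: 41.65
position: [0.6679, -0.1254, 0.0278]
tool_rot: [0.708, 0.707, 0.003, -0.007]
ft_force: [2.0, 0.1, 0.0]
grip_width: 0.0255
```

```bash
python3 st.py
```

```text
t 41.85 pos [ 0.6634 -0.1241  0.0231] tilt rad/tan -0.0199 0.0149
```

Emit:
play_rows([
  {"x": 0, "y": 0, "z": 6, "spin": 0},
])

```text
time: 41.95
position: [0.665, -0.1245, 0.0198]
tool_rot: [0.708, 0.707, 0.002, -0.01]
ft_force: [0.6, -0.5, 0.0]
grip_width: 0.0249
```

```bash
python3 st.py;python3 pl.py .663,-.1245,.0136,1.5708
```

```text
t 42.15 pos [ 0.6637 -0.1241  0.018 ] tilt rad/tan -0.0186 0.0148
cur [ 0.6637 -0.1241  0.018 ] 1.569 t 42.15 tilt [-0.016  0.018 -1.   ] q [-0.36  0.85  1.41  0.01  0.9  -0.36] g 0.0252 F [-0.6 -0.4 -0.1]
[{"x": -0.5, "y": -0.7, "z": 4.4, "spin": -0.002}]
```

Emit:
play_rows([
  {"x": 0, "y": -0.5, "z": 5, "spin": 0},
])

```text
time: 42.25
position: [0.664, -0.1243, 0.014]
tool_rot: [0.708, 0.707, 0.001, -0.011]
ft_force: [0.4, -0.2, -0.4]
grip_width: 0.0251
```

```bash
python3 st.py;python3 pl.py .663,-.1245,.0136,1.5708
```

```text
t 42.45 pos [ 0.6638 -0.1243  0.0136] tilt rad/tan -0.0171 0.0146
cur [ 0.6638 -0.1243  0.0136] 1.569 t 42.45 tilt [-0.014  0.017 -1.   ] q [-0.36  0.86  1.41  0.01  0.89 -0.36] g 0.025 F [-0.4 -0.3  2.3]
[{"x": -0.2, "y": -0.8, "z": -0.0, "spin": -0.002}]
```

Light contact (2.3 N). Releasing with a limited opening so the fingers stay clear of the tray walls.

Emit:
play_rows([
  {"x": 0, "y": 0, "z": 0, "spin": 0},
], grip=0.48)

```text
time: 42.55
position: [0.6638, -0.1242, 0.0135]
tool_rot: [0.708, 0.706, 0.001, -0.011]
ft_force: [0.4, 0.0, -0.0]
grip_width: 0.0283
```

```bash
python3 st.py;python3 st.py
```

```text
t 42.75 pos [ 0.6633 -0.1241  0.0131] tilt rad/tan -0.0182 0.0147
t 42.95 pos [ 0.6636 -0.1242  0.0133] tilt rad/tan -0.0176 0.0147
```

Emit:
play_rows([
  {"x": 0, "y": 0, "z": -45, "spin": 0},
])

```text
time: 43.05
position: [0.6586, -0.123, 0.0514]
tool_rot: [0.708, 0.706, -0.002, -0.019]
ft_force: [0.1, 0.8, 0.3]
grip_width: 0.0415
```

```bash
python3 st.py
```

```text
t 43.25 pos [ 0.6653 -0.1254  0.0597] tilt rad/tan -0.0146 0.0141
```

Emit:
play_rows([
  {"x": 0, "y": 0, "z": -50, "spin": 0},
])

```text
time: 43.35
position: [0.6591, -0.1239, 0.0995]
tool_rot: [0.708, 0.706, -0.003, -0.019]
ft_force: [-0.7, 1.0, -0.8]
grip_width: 0.0416
```

```bash
python3 st.py; python3 - <<'E'
from h import *
o=robot.get_obs();p=cams.camera('wrist');T=wristT(p,o);save(p['img'],'w14')
for d in nets.outline_of(p,'red_bead_center')[:2]: print(d['conf'],d['pixel'],locate(p,'red_bead_center',d['region'],T)) 
E
python3 pl.py .3605,.301,.16,1.5708
```

```text
t 43.55 pos [ 0.6662 -0.1263  0.1088] tilt rad/tan -0.0132 0.0138
0.82 [258.2, 198.0] [ 0.66325616 -0.12348832]
cur [ 0.6646 -0.1257  0.1069] 1.569 t 43.65 tilt [-0.014  0.018 -1.   ] q [-0.36  0.73  1.37  0.01  1.05 -0.36] g 0.0416 F [ 0.2 -0.4 -1.1]
[{"x": 38.8, "y": -27.8, "z": -3.7, "spin": -0.0}, {"x": 38.8, "y": -27.8, "z": -3.7, "spin": -0.0}, {"x": 38.8, "y": -27.8, "z": -3.7, "spin": -0.0}, {"x": 38.8, "y": -27.8, "z": -3.7, "spin": -0.0}, {"x": 38.8, "y": -27.7, "z": -3.7, "spin": -0.0}, {"x": 38.8, "y": -27.7, "z": -3.7, "spin": -0.0}, {"x": 38.8, "y": -27.7, "z": -3.7, "spin": -0.0}, {"x": 38.9, "y": -27.7, "z": -3.7, "spin": -0.0}]
[{"x": 38.9, "y": -27.7, "z": -3.7, "spin": -0.0}, {"x": 38.9, "y": -27.7, "z": -3.7, "spin": -0.0}, {"x": 38.9, "y": -27.7, "z": -3.7, "spin": -0.0}]
```

View pics/w14.png

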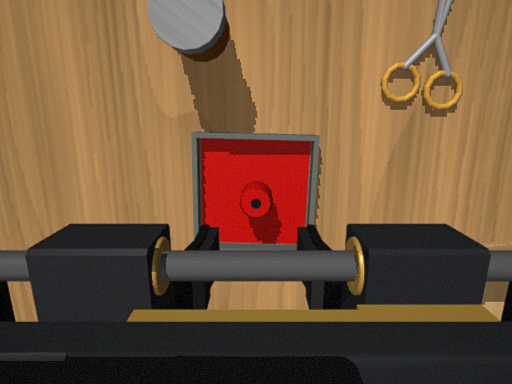

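Emit:
play_rows([
  {"x": 20, "y": -14, "z": -15, "spin": 0},
  {"x": 39, "y": -28, "z": -10, "spin": 0},
  {"x": 39, "y": -28, "z": -4, "spin": 0},
  {"x": 39, "y": -28, "z": -4, "spin": 0},
  {"x": 39, "y": -28, "z": -4, "spin": 0},
  {"x": 39, "y": -28, "z": -4, "spin": 0},
  {"x": 39, "y": -28, "z": -4, "spin": 0},
  {"x": 39, "y": -28, "z": -4, "spin": 0},
])

```text
time: 44.45
position: [0.4457, 0.1699, 0.1544]
tool_rot: [0.712, 0.702, -0.006, -0.019]
ft_force: [0.6, 0.5, -0.6]
grip_width: 0.0419
```

```bash
python3 st.py;python3 pl.py .3605,.301,.14,1.5708
```

```text
t 44.65 pos [0.4471 0.1695 0.1547] tilt rad/tan -0.0242 0.0296
cur [0.4471 0.1695 0.1547] 1.56 t 44.65 tilt [-0.033  0.019 -0.999] q [0.11 0.45 1.85 0.03 0.88 0.1 ] g 0.0416 F [-0.2 -0.2  0. ]
[{"x": 32.6, "y": -21.9, "z": 5.0, "spin": -0.003}, {"x": 32.6, "y": -21.8, "z": 5.0, "spin": -0.003}, {"x": 32.7, "y": -21.7, "z": 5.0, "spin": -0.003}, {"x": 32.7, "y": -21.6, "z": 5.0, "spin": -0.003}]
```

Emit:
play_rows([
  {"x": 33, "y": -22, "z": 3, "spin": 0},
  {"x": 33, "y": -22, "z": 3, "spin": -0.005},
  {"x": 33, "y": -22, "z": 3, "spin": -0.005},
  {"x": 25, "y": -17, "z": 3, "spin": 0},
], grip=0.55)

```text
time: 45.05
position: [0.3734, 0.2919, 0.1451]
tool_rot: [0.713, 0.701, -0.003, -0.016]
ft_force: [0.1, -0.3, -0.3]
grip_width: 0.0478
```

```bash
python3 st.py;python3 - <<'E'
from h import *
o=robot.get_obs();p=cams.camera('wrist');T=wristT(p,o);im=p['img'].copy()
for d in nets.outline_of(p,'blue_bead_center')[:3]: print(d['conf'],d['pixel'],d['region'].sum(),locate(p,'blue_bead_center',d['region'],T).round(4))
cv2.polylines(im,[cv2.convexHull(proj(p,M['red_bead_center']+np.r_[.3605,.301,0],T).round().astype(np.int32))],True,(0,255,0))
save(im,'w15')
E
python3 pl.py .3605,.301,.1,1.5708
```

```text
t 45.25 pos [0.374  0.2911 0.1453] tilt rad/tan -0.0100 0.0304
0.96 [251.6, 242.9] 411 [0.3611 0.2417]
0.59 [246.4, 175.2] 682 [0.3596 0.3042]
cur [0.3745 0.2906 0.1456] 1.554 t 45.35 tilt [-0.026  0.018 -0.999] q [0.41 0.45 1.87 0.04 0.83 0.4 ] g 0.0472 F [ 0.3 -0.2  0.7]
[{"x": 4.7, "y": -6.5, "z": 23.1, "spin": -0.008}, {"x": 4.7, "y": -6.4, "z": 23.1, "spin": -0.008}]
```

View pics/w15.png

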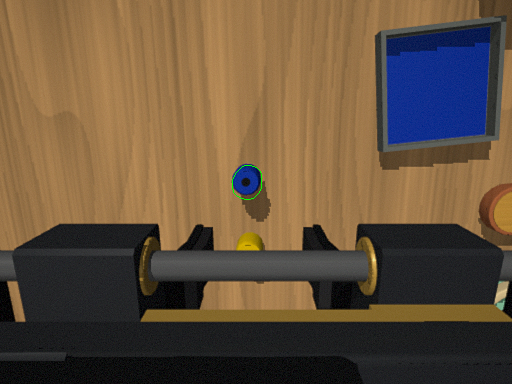

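Emit:
play_rows([
  {"x": 11, "y": -13, "z": 30, "spin": -0.015},
])

```text
time: 45.45
position: [0.3669, 0.3025, 0.1183]
tool_rot: [0.709, 0.705, 0.002, -0.014]
ft_force: [0.8, 0.1, 0.0]
grip_width: 0.0483
```

```bash
python3 st.py
```

```text
t 45.65 pos [0.3614 0.3014 0.116 ] tilt rad/tan -0.0098 0.0309
```

Emit:
play_rows([
  {"x": 0, "y": 0, "z": 35, "spin": 0},
])

```text
time: 45.75
position: [0.3655, 0.3033, 0.0842]
tool_rot: [0.708, 0.706, 0.002, -0.014]
ft_force: [1.0, -0.1, -0.4]
grip_width: 0.0478
```

```bash
python3 st.py;python3 pl.py .3603,.3018,.009,1.5708
```

```text
t 45.95 pos [0.3611 0.3016 0.0815] tilt rad/tan -0.0101 0.0309
cur [0.3611 0.3016 0.0815] 1.567 t 45.95 tilt [-0.028  0.017 -0.999] q [0.44 0.57 1.93 0.04 0.66 0.41] g 0.0476 F [ 0.4 -0.   0.7]
[{"x": -0.5, "y": 0.6, "z": 36.3, "spin": -0.002}, {"x": -0.5, "y": 0.6, "z": 36.3, "spin": -0.002}]
```

Emit:
play_rows([
  {"x": -0.5, "y": 0.6, "z": 36, "spin": 0},
])

```text
time: 46.05
position: [0.3651, 0.3035, 0.0494]
tool_rot: [0.708, 0.706, 0.002, -0.014]
ft_force: [1.1, 0.0, 0.4]
grip_width: 0.0479
```

```bash
python3 st.py
```

```text
t 46.25 pos [0.361  0.3017 0.0465] tilt rad/tan -0.0099 0.0309
```

Emit:
play_rows([
  {"x": -0.5, "y": 0.6, "z": 31, "spin": 0},
])

```text
time: 46.35
position: [0.3642, 0.3035, 0.0193]
tool_rot: [0.708, 0.706, 0.001, -0.014]
ft_force: [-0.2, 0.8, 0.1]
grip_width: 0.048
```

```bash
python3 st.py;python3 pl.py .3603,.3018,.009,1.5708
```

```text
t 46.55 pos [0.361  0.3019 0.0168] tilt rad/tan -0.0092 0.0308
cur [0.361  0.3019 0.0168] 1.567 t 46.55 tilt [-0.027  0.018 -0.999] q [0.44 0.7  1.96 0.06 0.5  0.39] g 0.0481 F [0.2 0.3 0.3]
[{"x": -0.2, "y": -0.5, "z": 7.9, "spin": -0.004}]
```

Emit:
play_rows([
  {"x": 0, "y": -0.5, "z": 7.5, "spin": 0},
], grip=0)

```text
time: 46.65
position: [0.3617, 0.3028, 0.0113]
tool_rot: [0.708, 0.706, -0.001, -0.015]
ft_force: [0.1, 0.8, 0.1]
grip_width: 0.0446
```

```bash
python3 st.py;python3 st.py;python3 st.py;python3 st.py;python3 pl.py .5275,.379,.13,1.5708
```

```text
t 46.85 pos [0.3605 0.3022 0.01  ] tilt rad/tan -0.0083 0.0306
t 47.05 pos [0.3605 0.3021 0.0098] tilt rad/tan -0.0084 0.0306
t 47.25 pos [0.3605 0.3022 0.0098] tilt rad/tan -0.0084 0.0306
t 47.45 pos [0.3606 0.3022 0.0098] tilt rad/tan -0.0084 0.0306
cur [0.3606 0.3022 0.0098] 1.567 t 47.45 tilt [-0.026  0.018 -0.999] q [0.44 0.72 1.96 0.06 0.48 0.39] g 0.0255 F [-0.8 -0.4  6.3]
[{"x": 15.9, "y": 32.7, "z": -24.6, "spin": -0.001}, {"x": 15.9, "y": 32.7, "z": -24.6, "spin": -0.001}, {"x": 15.9, "y": 32.7, "z": -24.6, "spin": -0.001}, {"x": 15.8, "y": 32.7, "z": -24.6, "spin": -0.001}, {"x": 15.8, "y": 32.7, "z": -24.6, "spin": -0.001}]
```

Emit:
play_rows([
  {"x": 0, "y": 0, "z": -40, "spin": 0},
])

```text
time: 47.55
position: [0.3585, 0.2998, 0.0459]
tool_rot: [0.708, 0.706, -0.008, -0.018]
ft_force: [0.8, 0.3, -0.1]
grip_width: 0.0253
```

```bash
python3 st.py
```

```text
t 47.75 pos [0.362  0.3017 0.0502] tilt rad/tan -0.0068 0.0301
```

Emit:
play_rows([
  {"x": 0, "y": 0, "z": -50, "spin": 0},
])

```text
time: 47.85
position: [0.3584, 0.2982, 0.093]
tool_rot: [0.708, 0.705, -0.011, -0.019]
ft_force: [0.6, -0.1, 0.4]
grip_width: 0.0251
```

```bash
python3 st.py;python3 pl.py .5275,.379,.11,1.5708
```

```text
t 48.05 pos [0.3634 0.3008 0.0998] tilt rad/tan -0.0058 0.0298
cur [0.3634 0.3008 0.0998] 1.567 t 48.05 tilt [-0.024  0.019 -1.   ] q [0.44 0.53 1.92 0.04 0.7  0.41] g 0.0253 F [0.7 0.5 0.3]
[{"x": 19.7, "y": 40.9, "z": -3.1, "spin": -0.001}, {"x": 19.7, "y": 40.9, "z": -3.1, "spin": -0.001}, {"x": 19.7, "y": 40.9, "z": -3.1, "spin": -0.001}, {"x": 19.6, "y": 40.9, "z": -3.1, "spin": -0.001}]
```

Emit:
play_rows([
  {"x": 20, "y": 41, "z": -3, "spin": 0},
])

```text
time: 48.15
position: [0.3944, 0.3164, 0.0998]
tool_rot: [0.708, 0.706, -0.01, -0.018]
ft_force: [-0.5, -0.1, -1.1]
grip_width: 0.0255
```

```bash
python3 st.py
```

```text
t 48.35 pos [0.4047 0.3206 0.1011] tilt rad/tan -0.0076 0.0300
```

Emit:
play_rows([
  {"x": 20, "y": 41, "z": -3, "spin": 0},
])

```text
time: 48.45
position: [0.4344, 0.3356, 0.1002]
tool_rot: [0.708, 0.706, -0.012, -0.019]
ft_force: [-0.1, 1.0, -0.7]
grip_width: 0.0251
```

```bash
python3 st.py
```

```text
t 48.65 pos [0.4452 0.34   0.1025] tilt rad/tan -0.0103 0.0303
```

Emit:
play_rows([
  {"x": 20, "y": 41, "z": -3, "spin": 0},
])

```text
time: 48.75
position: [0.4746, 0.355, 0.1014]
tool_rot: [0.708, 0.706, -0.014, -0.019]
ft_force: [-0.9, 0.6, -0.0]
grip_width: 0.0253
```

```bash
python3 st.py
```

```text
t 48.95 pos [0.4854 0.3593 0.104 ] tilt rad/tan -0.0129 0.0306
```

Emit:
play_rows([
  {"x": 20, "y": 41, "z": -3, "spin": 0},
])

```text
time: 49.05
position: [0.5146, 0.3744, 0.1028]
tool_rot: [0.708, 0.706, -0.015, -0.02]
ft_force: [0.7, 1.0, -0.0]
grip_width: 0.0251
```

```bash
python3 st.py;python3 pl.py .5277,.379,.05,1.5708;python3 - <<'E'
from h import *
o=robot.get_obs();p=cams.camera('wrist');T=wristT(p,o);im=p['img'].copy()
c,s=np.cos(0),np.sin(0)
for h,k in((.05,.016),(.046,.004)):
    q=np.array([[-h,-h,k],[h,-h,k],[h,h,k],[-h,h,k]])+np.r_[.5277,.379,0]
    cv2.polylines(im,[proj(p,q,T).round().astype(np.int32)],True,(255,0,0))
save(im,'w16')
E
```

```text
t 49.25 pos [0.5255 0.3786 0.1056] tilt rad/tan -0.0152 0.0308
cur [0.5255 0.3786 0.1056] 1.567 t 49.25 tilt [-0.03   0.016 -0.999] q [0.44 0.7  1.46 0.03 1.   0.42] g 0.0254 F [-0.7  0.4 -1.1]
[{"x": -0.2, "y": 1.9, "z": 27.8, "spin": -0.002}, {"x": -0.3, "y": 1.9, "z": 27.8, "spin": -0.002}]
```

View pics/w16.png

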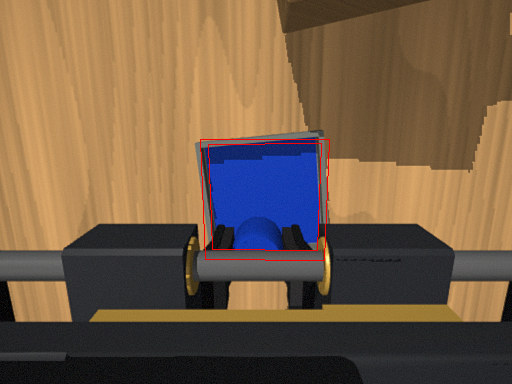

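Emit:
play_rows([
  {"x": 0, "y": 3, "z": 45, "spin": 0},
])

```text
time: 49.4
position: [0.5296, 0.381, 0.0658]
tool_rot: [0.708, 0.706, 0.0, -0.015]
ft_force: [2.0, 0.9, -0.2]
grip_width: 0.0254
```

```bash
python3 st.py
```

```text
t 49.6 pos [0.5239 0.378  0.0595] tilt rad/tan -0.0215 0.0321
```

Emit:
play_rows([
  {"x": 0, "y": 1, "z": 33, "spin": 0},
])

```text
time: 49.7
position: [0.5281, 0.3808, 0.0322]
tool_rot: [0.708, 0.706, -0.002, -0.015]
ft_force: [1.8, 0.6, 1.0]
grip_width: 0.0254
```

```bash
python3 st.py;python3 pl.py .5277,.379,.0138,1.5708
```

```text
t 49.9 pos [0.5237 0.3786 0.0279] tilt rad/tan -0.0210 0.0321
cur [0.5237 0.3786 0.0279] 1.567 t 49.9 tilt [-0.036  0.014 -0.999] q [0.44 0.81 1.49 0.04 0.87 0.42] g 0.0252 F [ 0.1 -0.1  0.4]
[{"x": 0.2, "y": 4.6, "z": 14.0, "spin": -0.004}]
```

Emit:
play_rows([
  {"x": 0, "y": 4.5, "z": 10, "spin": 0},
])

```text
time: 50.0
position: [0.5295, 0.3798, 0.0209]
tool_rot: [0.708, 0.706, -0.005, -0.017]
ft_force: [0.2, 0.1, 0.2]
grip_width: 0.0251
```

```bash
python3 st.py
```

```text
t 50.2 pos [0.5284 0.3789 0.0186] tilt rad/tan -0.0200 0.0318
```

Emit:
play_rows([
  {"x": 0, "y": 0, "z": 4, "spin": 0},
])

```text
time: 50.3
position: [0.5289, 0.3792, 0.0155]
tool_rot: [0.708, 0.706, -0.006, -0.017]
ft_force: [-0.5, -0.2, -0.1]
grip_width: 0.0249
```

```bash
python3 st.py;python3 pl.py .5277,.379,.0138,1.5708
```

```text
t 50.5 pos [0.5281 0.3789 0.0145] tilt rad/tan -0.0202 0.0319
cur [0.5281 0.3789 0.0145] 1.567 t 50.5 tilt [-0.035  0.014 -0.999] q [0.44 0.83 1.48 0.04 0.85 0.42] g 0.0251 F [-0.4  0.  -0. ]
[{"x": 0.1, "y": -0.4, "z": 0.7, "spin": -0.004}]
```

Emit:
play_rows([
  {"x": 0, "y": 0, "z": 1.2, "spin": 0},
])

```text
time: 50.6
position: [0.5282, 0.379, 0.0138]
tool_rot: [0.708, 0.706, -0.007, -0.017]
ft_force: [-1.1, -0.8, 10.5]
grip_width: 0.0255
```

```bash
python3 st.py;python3 -c "
from h import *
print(robot.get_obs()['ft_force'])"
```

```text
t 50.8 pos [0.5282 0.379  0.0139] tilt rad/tan -0.0197 0.0317
[-1.18459902  0.19854429  4.18085227]
```

Emit:
play_rows([
  {"x": 0, "y": 0, "z": 0, "spin": 0},
], grip=0.46)

```text
time: 50.9
position: [0.5283, 0.379, 0.014]
tool_rot: [0.708, 0.706, -0.007, -0.017]
ft_force: [0.5, 0.3, -0.1]
grip_width: 0.0285
```

```bash
python3 st.py;python3 st.py;python3 st.py
```

```text
t 51.1 pos [0.5281 0.3789 0.0135] tilt rad/tan -0.0201 0.0318
t 51.3 pos [0.5281 0.379  0.0137] tilt rad/tan -0.0201 0.0318
t 51.5 pos [0.5282 0.379  0.0139] tilt rad/tan -0.0198 0.0317
```

Emit:
play_rows([
  {"x": 0, "y": 0, "z": -45, "spin": 0},
])

```text
time: 51.6
position: [0.5246, 0.3758, 0.0523]
tool_rot: [0.708, 0.706, -0.015, -0.02]
ft_force: [-0.6, -0.5, -0.7]
grip_width: 0.04
```

```bash
python3 st.py
```

```text
t 51.8 pos [0.5308 0.3788 0.0602] tilt rad/tan -0.0168 0.0311
```

Emit:
play_rows([
  {"x": 0, "y": 0, "z": -50, "spin": 0},
])

```text
time: 51.9
position: [0.5261, 0.375, 0.1005]
tool_rot: [0.708, 0.706, -0.015, -0.02]
ft_force: [-1.0, -0.3, -1.0]
grip_width: 0.0398
```

```bash
python3 st.py; python3 - <<'E'
from h import *
o=robot.get_obs();p=cams.camera('wrist');T=wristT(p,o);save(p['img'],'w17')
for d in nets.outline_of(p,'blue_bead_center')[:2]: print(d['conf'],d['pixel'],locate(p,'blue_bead_center',d['region'],T)) 
print(o['grip_width'],o['ft_force'])
E
```

```text
t 52.1 pos [0.5327 0.3782 0.1094] tilt rad/tan -0.0153 0.0308
0.73 [254.9, 195.8] [0.5275192  0.37976491]
0.04016944711988131 [-0.57839139 -0.73464741 -0.07087027]
```

View pics/w17.png

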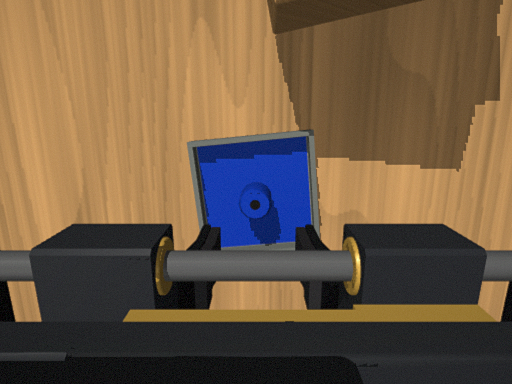

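Blue bead is standing centred in its tray. I'll back the arm off and check everything from the fixed cameras.

Emit:
play_rows([
  {"x": 0, "y": 0, "z": -40, "spin": 0},
  {"x": 0, "y": -30, "z": -40, "spin": 0},
  {"x": 0, "y": -40, "z": -20, "spin": 0},
  {"x": 0, "y": -40, "z": 0, "spin": 0},
])

```text
time: 52.6
position: [0.4239, 0.3743, 0.2067]
tool_rot: [0.71, 0.704, -0.013, -0.019]
ft_force: [-1.0, 1.0, 0.1]
grip_width: 0.04
```

```bash
python3 st.py; python3 chk.py hoop_center bead_mat bobbin_center red_bead_center blue_bead_center thimble_center saucer jar_center; ls -t pics|head -2; python3 - <<'E'
from h import *
p=cams.camera('scene');save(cv2.resize(p['img'][90:330,80:440],None,fx=2.2,fy=2.2),'final_s')
p=cams.camera('top');save(cv2.resize(p['img'][60:260,80:450],None,fx=2.1,fy=2.1),'final_t')
E
```

```text
t 52.8 pos [0.4222 0.3737 0.2044] tilt rad/tan -0.0330 0.0375
top hoop_center 0.86 [387. 297.] 669 [ 0.1921 -0.2968] ring [ 0.1937 -0.2923]
top hoop_center 0.57 [206. 103.] 498 [0.638  0.1412] ring [0.6351 0.1418]
top bead_mat 0.69 [201. 126.] 1578 [0.6333 0.148 ] 
top bobbin_center 0.76 [203. 117.] 228 [0.6384 0.1481] 
top red_bead_center 0.47 [307. 106.] 68 [ 0.6659 -0.127 ] 
top blue_bead_center 0.51 [163. 221.] 95 [0.3618 0.2317] 
top blue_bead_center 0.48 [111. 156.] 118 [0.5281 0.3782] 
top thimble_center 0.51 [410. 162.] 69 [ 0.5313 -0.4036] 
top saucer 0.71 [306. 108.] 95 [ 0.6657 -0.1268] 
top saucer 0.59 [408. 159.] 1673 [ 0.5298 -0.4006] 
top jar_center 0.79 [256. 120.] 323 [0.6218 0.0016] 
scene hoop_center 0.69 [219. 101.] 396 [ 0.1934 -0.2965] ring [ 0.1987 -0.29  ]
scene hoop_center 0.6 [247. 271.] 694 [0.636  0.1395] ring [0.6384 0.1432]
scene bead_mat 0.68 [267. 288.] 1555 [0.6395 0.1513] 
scene bead_mat 0.41 [378. 290.] 137 [0.5161 0.3756] 
scene bobbin_center 0.91 [268. 276.] 299 [0.6356 0.1466] 
scene red_bead_center 0.67 [168. 230.] 130 [ 0.6632 -0.1282] 
scene blue_bead_center 0.48 [377. 289.] 149 [0.5261 0.3775] 
scene blue_bead_center 0.42 [352. 217.] 75 [0.3633 0.2326] 
scene thimble_center 0.43 [122. 156.] 69 [ 0.5296 -0.4062] 
scene saucer 0.86 [129. 160.] 1001 [ 0.5315 -0.4002] 
scene jar_center 0.73 [216. 240.] 445 [0.6206 0.0007] 
scene jar_center 0.53 [267. 289.] 1565 [0.6566 0.1634] 
c_scene_53.7.png
c_top_53.2.png
```

View pics/final_s.png

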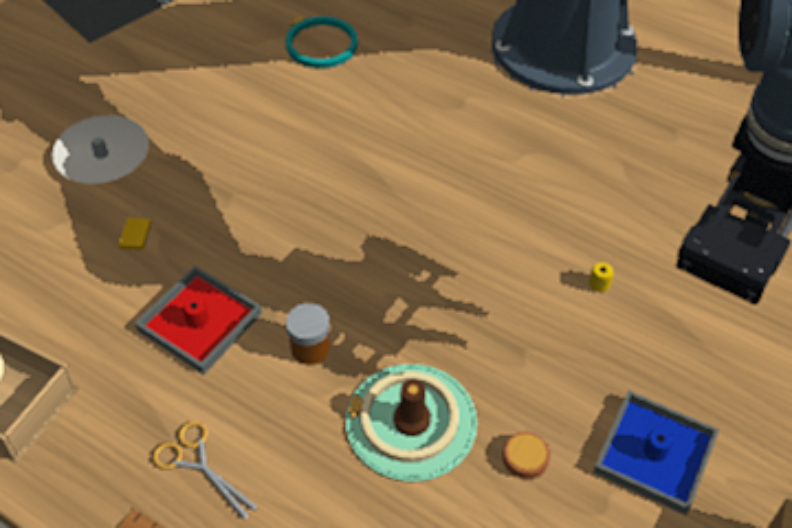

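View pics/final_t.png

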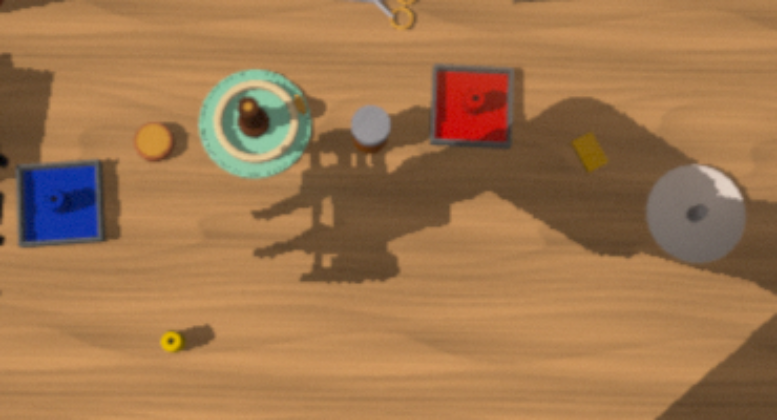

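```bash
python3 -c "
from h import *
o=robot.get_obs();print(o['time'],o['joint_velocities'].round(3),o['ft_force'].round(1));print(robot.hand_in())"
```

```text
53.8 [-0.     0.001 -0.     0.002 -0.001 -0.   ] [-0.6 -0.1  0.4]
the job is handed in; nothing more can be done
None
```

The job is done and handed in at 53.8 s of the 112 s allowed. I laid the birch hoop on the mint mat first and stood the bobbin inside it. Then I put the thimble in the middle of the saucer and each bead in its tray. Everything is released, and the arm was clear and still at hand-in.

**Last checks:** The final pictures show the bobbin, thimble and both beads standing upright, and the hoop lying flat.
- **Hoop:** It is within about 1 mm of the mat centre in the close wrist view, but about 4 mm off towards the jar in the top view. The scene view also puts it towards the jar; the lug may bias those two.
- **Thimble and beads:** Their positions agree with the saucer and tray centres to about 5 mm or better.
- **Jar:** It reads the same as at the start to within 2 mm.
- **Look-alikes:** I did not touch the yellow bead or the turquoise hoop, and neither has moved.

**What went less well:** Fast consecutive moves slowly tilted the tool, by up to about 6° at worst with nothing held. I corrected this and switched to slower, settled steps. The thimble was set down while tilted by about 3°, but it settled upright. The networks also gave a few wrong detections, such as the yellow bead as the blue one and the mat as the jar; I checked these against the pictures and ignored them.

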